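# Nest the channel offcuts and lock the cradle

## Task

Put the loose steel channels away in the storage cradle, ends roughly in line with the bolted one: lay the open-side-up pieces flat in the bays next to the bolted channel without skipping a bay, and nest every open-side-down piece over two neighbours, one leg down in each trough, lying flat. When all the channels are nested, draw the two stakes out of their upright holder and stand one in each of the cradle's two pockets, all the way down. Leave the jar and the shaping block where they are.

Things in the scene. Friction and masses are not known exactly. Their poses are not given: they have to be found in the camera images.
- channel_1_mid (a point): loose steel U-channel, all identical: 100 mm long (x), 60 mm wide over the legs (y), 36 mm high, wall 4 mm, about 0.2 kg; gripped across the legs. Point: middle of length, width and height. z points out of the open side: z up = lies open side up, z down = open side down (it stays that way up through the job). May be absent
- channel_2_mid (a point): loose steel U-channel, all identical: 100 mm long (x), 60 mm wide over the legs (y), 36 mm high, wall 4 mm, about 0.2 kg; gripped across the legs. Point: middle of length, width and height. z points out of the open side: z up = lies open side up, z down = open side down (it stays that way up through the job). May be absent
- channel_3_mid (a point): loose steel U-channel, all identical: 100 mm long (x), 60 mm wide over the legs (y), 36 mm high, wall 4 mm, about 0.2 kg; gripped across the legs. Point: middle of length, width and height. z points out of the open side: z up = lies open side up, z down = open side down (it stays that way up through the job). May be absent
- channel_4_mid (a point): loose steel U-channel, all identical: 100 mm long (x), 60 mm wide over the legs (y), 36 mm high, wall 4 mm, about 0.2 kg; gripped across the legs. Point: middle of length, width and height. z points out of the open side: z up = lies open side up, z down = open side down (it stays that way up through the job). May be absent
- channel_5_mid (a point): loose steel U-channel, all identical: 100 mm long (x), 60 mm wide over the legs (y), 36 mm high, wall 4 mm, about 0.2 kg; gripped across the legs. Point: middle of length, width and height. z points out of the open side: z up = lies open side up, z down = open side down (it stays that way up through the job). May be absent
- cradle: storage cradle, fixed: plywood board, top face 10 mm above the table, 110 mm along x, from y = -245 to +215 mm. Origin on the table under the middle bay. In a row along y, at x = 0: bolted channel at y = +180 mm, bays at +90, 0, -90, two stake pockets at -215. An open-down channel nests midway between neighbouring open-up ones (y = +135, +45 or -45), 4 mm higher than they lie
- bolted (a point): on the board under the middle of the bolted channel, which is identical to the loose ones, open side up, length along the cradle's x
- bay_1 (a point): centre of the first empty bay, on the board, next to the bolted channel. Bays are parted by flat ribs 6 mm high, 24 mm wide (12 mm beyond bay 3); an open-up channel lies on the board between two ribs, length along the cradle's x, with 3 mm play each side and 30 mm between neighbouring channels
- bay_2 (a point): centre of the second (middle) bay, on the board
- bay_3 (a point): centre of the third bay, on the board, farthest from the bolted channel
- pocket_1 (a point): centre of the mouth of one of the cradle's two square stake pockets (at x = -34 mm): steel, 28 mm wide inside, 5 mm walls, 50 mm deep down to the board, mouth 60 mm above the table
- pocket_2 (a point): centre of the mouth of the other, identical pocket (at x = +34 mm); either stake may stand in either pocket
- stake_1_mid (a point): middle of a loose stake: round aluminium bar 20 mm in diameter, 200 mm long, 0.15 kg, with a tapered foot; z runs from foot to head. At the start each of the two identical stakes stands in an upright square tube (28 mm inside, mouth 80 mm above the table, 68 mm deep) of the fixed holder, 70 mm apart, head 212 mm above the table
- stake_1_foot (a point): centre of that stake's foot, 100 mm below its middle; z runs from foot to head
- stake_2_mid (a point): middle of a loose stake: round aluminium bar 20 mm in diameter, 200 mm long, 0.15 kg, with a tapered foot; z runs from foot to head. At the start each of the two identical stakes stands in an upright square tube (28 mm inside, mouth 80 mm above the table, 68 mm deep) of the fixed holder, 70 mm apart, head 212 mm above the table
- stake_2_foot (a point): centre of that stake's foot, 100 mm below its middle; z runs from foot to head
- frit_jar: bystander, loose: glass jar 100 mm tall, 68 mm across; origin at the centre of its underside
- block: bystander, loose: wooden glass-shaping block, 50 mm high, with a 160 mm handle along its x; origin at the centre of its underside
Things that resemble listed ones, but are neither listed nor needed, are in the scene too. What is shaped like the part that bears channel_1_mid but brown is not meant. What is shaped like the part that bears channel_4_mid but turquoise is not meant.

How it is judged:
By the outcome, as a careful person would: the job done as asked, in the order asked, and still so for the second after the job is handed in, with the robot touching nothing.
Of channel_1, channel_3, channel_4 only 2 to 3 are there at a start; the rules pass over those that are not, and their reading is None.
Of channel_2, channel_5 only 1 to 2 are there at a start; the rules pass over those that are not, and their reading is None.
At some moment in a run one of channel_1, channel_2, channel_3, channel_4, channel_5 may be knocked a few centimetres aside while the robot is not near it.
It also fails if it takes over 210 s, if anything falls off the work surface, if the arm or the gripper's body presses on something with over 40 N, if the wrist force passes 120 N, or if a joint passes its speed limit or range.

## Robot

A 7-joint arm with a two-finger parallel gripper is mounted at the origin on the work surface. World frame = base frame: x ahead of the robot, y to its left, z up, the work surface at z = 0. Lengths are in m, angles in rad, forces in N, time in s.
With the tool pointing down it reaches from about 0.425 to 0.925 m from the base axis. Payload 6.8 kg.
Tool frame: the origin (TCP) lies midway between the tips of the shut fingers; the grasp point (between the pads) lies 19 mm behind it (grip_point_offset is the distance from the TCP to the grasp point, in m); y points along the fingers, x is the direction in which the jaws open and shut, and the axes are right-handed (so a half turn about y gives the same grasp; the last joint's range is limited). The gripper opens to 85 mm and grips with 20 to 120 N. Pads are 22 mm wide; open, the fingers measure 114 mm over their backs; the gripper's body (76 mm by 85 mm) begins 54 mm behind the grasp point. The pads swing forward as they close: fully open they stand 13 mm farther back than shut.
Start: joints at [1.028, 0.477, 0.022, 1.555, -0.011, 1.109, -0.083], TCP at [0.284, -0.612, 0.205] pointing down, gripper open.
Joint ranges: [-2.96, 2.96], [-0.34, 2.1], [-1.41, 1.46], [0.24, 2.44], [-1.37, 4.51], [0.17, 1.92], [-2.96, 2.96]. Speed limits (rad/s): [2.39, 2.39, 3.14, 3.14, 3.14, 3.14, 3.14].

## Interface

Orientations are given as a unit quaternion [w, x, y, z].
In Python, from station import get_obs, read_camera, hand_in, grip_point_offset gives the robot as it stands.
- The arm moves only by the tool play_rows, never from a script. Its argument "increments" is a list of rows, each a list of 2 entries, a list of its own where there are three numbers: the shift along the tool's x, y, z in m, then the turn, a rotation vector about the tool's x, y, z in degrees. In form: [[[tx, ty, tz], [ax, ay, az]], ...]. A call has 1 to 20 rows; each row shifts and turns the commanded pose from where the row before left it, along the tool's axes as they then stand; what a row does not reach is not made up. A row lasts 1/12 s, in which the tool goes at most 41.7 mm and 7.16 degrees, less where a joint would pass 70% of its speed; a pose out of reach is approached as far as the arm can. A call with a gripper value outside its range is refused whole. "gripper" is the finger opening in m, from 0 to 0.0854, set as the call begins (left out, the last holds). The fingers move at their own pace and stop on an object; "grip_force" is the grip in N (left out, the last holds). Time passes only in rows, so rows that do not move let the fingers close. It gives the time, the measured TCP pose, the force and the opening at its end, in the units of the state.
- get_obs(): the state, without advancing time (a new reading comes with each control period).
- read_camera(name): name is "scene" or "top" or "wrist"; returns a dict with "color" (420x560x3 uint8, red, green, blue), "range_z" (420x560 float32, m along the optical axis (not along the pixel's ray), 0 where there is no reading), "intrinsics" (3x3 intrinsics, pixels), "R" (3x3) and "t" (3): a world point X has camera coordinates R X + t; the wrist camera has in their place "hand_eye" (4x4, takes a point from camera to tool coordinates, whose origin is the TCP and whose axes are the tool frame's). Camera axes: x right, y down, z forward; pixel columns grow to the right and rows downward; lengths in m; the calibration is good to about 2 mm. A picture is of the moment at which its call begins: read the wrist's pose just before it.
- hand_in(): hands the job in, once; it reports no verdict.
The state is a dict: "t": time; "q": joint angles; "joint_vel": joint speeds; "joint_torque": joint torques, N m; "eef_pos": TCP position; "tool_rot": TCP orientation; "contact_force": force on the tool from outside, world axes, zero at the start; "torque": the same for the moment, N m; "gripper_width": opening from 0.0 (shut) to 1.0 (fully open).
Only numpy, scipy, OpenCV 4.12 (cv2) and the standard library are available. Lean on these libraries where they do the work, as an engineer would, in place of code of your own. Each camera call takes 0.05 s, during which the arm holds its last target. There are 200 camera calls.

## Working session

There is one attempt and no reset: what is moved stays moved. The work goes in short steps, Python scripts to look and compute and a tool call to move; the robot and the scene stay as the last step left them, time stands still between calls to the robot, and variables do not carry over. Pictures are saved under pics/ and viewed, about 12 in all and at most 16, crops included, and the job is handed in when it is done.

Besides the shell and the picture viewer there is one more tool, called by a JSON object that holds its "api" and its "payload". play_rows: Moves the arm, as the interface text tells. Its arguments: {"type":"object","properties":{"increments":{"type":"array","items":{"type":"array"}},"gripper":{"type":"number"},"grip_force":{"type":"number"}},"required":["increments"]}

```bash
ls; mkdir -p pics
python3 - <<'E'
from station import *
import numpy as np,cv2
o=get_obs();print({k:np.round(v,3) for k,v in o.items()},grip_point_offset)
for n in ("scene","top"):
    d=read_camera(n);cv2.imwrite(f"pics/{n}0.png",d["color"][...,::-1]);np.savez(f"{n}0.npz",**d)
    print(n,d["intrinsics"].tolist(),np.round(-d["R"].T@d["t"],3),np.round(d["R"],3).tolist())
E
```

```text
pics
{'t': np.float64(0.0), 'q': array([ 1.028,  0.478,  0.022,  1.556, -0.012,  1.109, -0.083]), 'joint_vel': array([-0.001, -0.   ,  0.   , -0.   ,  0.001,  0.001, -0.001]), 'joint_torque': array([-1.0000e-03, -5.9646e+01,  1.6070e+00, -2.8119e+01,  1.2000e-02,
        9.0000e-03,  0.0000e+00]), 'eef_pos': array([ 0.284, -0.612,  0.204]), 'tool_rot': array([ 0.596, -0.596,  0.381, -0.38 ]), 'contact_force': array([-0.262,  0.703,  0.22 ]), 'torque': array([-0.05 , -0.037,  0.036]), 'gripper_width': np.float64(1.0)} 0.0187
scene [[382.0766791323678, 0.0, 273.50674466839774], [0.0, 382.0766791323678, 203.34615861445263], [0.0, 0.0, 1.0]] [ 1.307 -0.44   0.674] [[0.462, 0.887, -0.022], [0.485, -0.273, -0.831], [-0.742, 0.373, -0.556]]
top [[401.49768944352786, 0.0, 283.4018838475744], [0.0, 401.49768944352786, 203.87218104452822], [0.0, 0.0, 1.0]] [ 0.38  -0.027  0.988] [[-0.002, -1.0, 0.019], [-0.985, -0.001, -0.175], [0.175, -0.019, -0.984]]
```

View pics/top0.png

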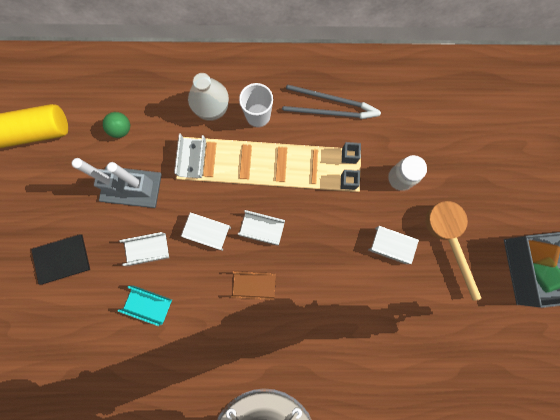

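View pics/scene0.png

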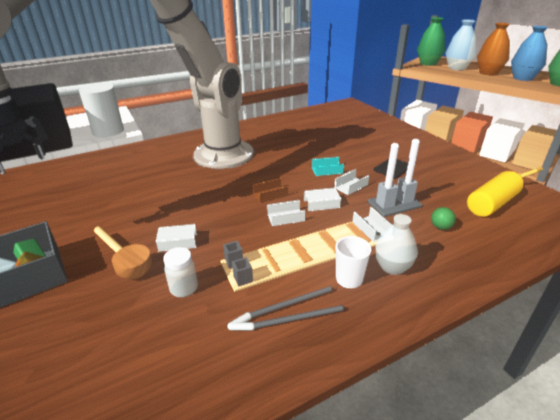

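```bash
cat > h.py <<'E'
import numpy as np,cv2
from scipy.spatial.transform import Rotation as Ro
from station import *
def cloud(d,R=None,t=None):
    K=d["intrinsics"];z=d["range_z"];v,u=np.mgrid[:z.shape[0],:z.shape[1]]
    P=np.stack([(u-K[0,2])*z/K[0,0],(v-K[1,2])*z/K[1,1],z],-1)
    if R is None: R,t=d["R"],d["t"]
    W=(P-t)@R; W[z==0]=np.nan
    return W
def tool():
    o=get_obs();q=np.array(o["tool_rot"]);return Ro.from_quat(q[[1,2,3,0]]).as_matrix(),np.array(o["eef_pos"])
def wrist():
    Rt,p=tool();d=read_camera("wrist");H=d["hand_eye"]
    Rc=Rt@H[:3,:3];c=Rt@H[:3,3]+p
    return d,cloud(d,Rc.T,-Rc.T@c)
def rect(W,m):
    p=W[m][:,:2];r=cv2.minAreaRect((p*1000).astype(np.float32));b=cv2.boxPoints(r)
    e=b[1]-b[0],b[2]-b[1];l=max(e,key=np.linalg.norm);a=np.degrees(np.arctan2(l[1],l[0]))
    return np.round(r[0],1),np.round(r[1],1),round((a+90)%180-90,1),len(p)
E
python3 - <<'E'
from h import *
for n in("top","scene"):
    d=dict(np.load(n+"0.npz"));W=cloud(d);c=d["color"].astype(int);z=W[...,2]
    if n=="top": Wt=W
    hsv=cv2.cvtColor(d["color"],cv2.COLOR_RGB2HSV)
    if n=="top":
        cs={"up1":(146,248),"up2":(262,228),"dn1":(205,231),"dn2":(395,245)}
        boxes={k:W[v[1],v[0]][:2] for k,v in cs.items()}
        print(boxes, "tablez",np.nanmedian(z[320:360,300:400]))
    white=(hsv[...,1]<60)&(hsv[...,2]>110)
    for k,b in boxes.items():
        m=(np.hypot(W[...,0]-b[0],W[...,1]-b[1])<.075)&white&(z>-.01)
        hi=m&(z>.028)
        print(n,k,"all",rect(W,m&(z>.0)),"hi",rect(W,hi),"z",np.round(np.nanpercentile(z[hi],[10,50,90]),4))
W=Wt;d=dict(np.load("top0.npz"));hsv=cv2.cvtColor(d["color"],cv2.COLOR_RGB2HSV)
z=W[...,2];m=np.zeros(z.shape,bool);m[130:195,170:365]=1
mm=m&(z>.006)&(z<.02);print("board",rect(W,mm),np.nanmedian(z[mm]))
mm=m&(z>.036)&(z<.07);mm[:,:300]=0;print("pockets",rect(W,mm))
mm=m&(z>.03)&(z<.07);mm[:,230:]=0;print("bolted",rect(W,mm))
m=np.zeros(z.shape,bool);m[150:215,60:170]=1
for lo,hi in((.005,.03),(.06,.095),(.19,.25)):
    mm=m&(z>lo)&(z<hi);print("holder",lo,rect(W,mm))
mm=m&(z>.19);n,l,s,c=cv2.connectedComponentsWithStats(mm.astype(np.uint8))
for i in range(1,n): print("head",rect(W,l==i),np.nanmax(z[l==i]),c[i])
E
```

```text
{'up1': array([0.44537572, 0.28807152]), 'up2': array([0.49394102, 0.00680305]), 'dn1': array([0.48312982, 0.14060238]), 'dn2': array([ 0.44984737, -0.31083818])} tablez -0.0005519317632794736
top up1 all (array([444.3, 293.3]), array([ 64.8, 113.4]), np.float32(-78.8), 1115) hi (array([443.6, 285.9]), array([60.6, 98.8]), np.float32(-78.6), 174) z [0.0318 0.0353 0.0374]
top up2 all (array([494.9,   9.4]), array([103.2,  60.7]), np.float32(75.8), 1032) hi (array([494.1,   7.7]), array([98.5, 61. ]), np.float32(75.2), 159) z [0.0319 0.0351 0.0376]
top dn1 all (array([485.7, 145.6]), array([110. ,  61.6]), np.float32(71.5), 1103) hi (array([485.2, 140.8]), array([100.4,  59.8]), np.float32(71.2), 1067) z [0.0333 0.0354 0.0375]
top dn2 all (array([ 450.7, -315.3]), array([111.4,  60.7]), np.float32(69.8), 1111) hi (array([ 452.6, -310.2]), array([100.6,  60.7]), np.float32(69.8), 1072) z [0.0331 0.0353 0.0375]
scene up1 all (array([434.8, 275.7]), array([ 86.4, 125.1]), np.float32(-80.0), 520) hi (array([444. , 286.9]), array([ 63.8, 102.1]), np.float32(-77.0), 119) z [0.0286 0.0338 0.0
[... 588 characters left out ...]
ay([458.7, 110.8]), np.float32(86.1), 6803) 0.010261612466012317
pockets (array([ 644.3, -209.6]), array([ 38.6, 107.1]), np.float32(-3.9), 439)
bolted (array([671.2, 184. ]), array([ 61.2, 100. ]), np.float32(-3.8), 253)
holder 0.005 (array([612.4, 384. ]), array([140.9, 248.2]), np.float32(-87.9), 1083)
holder 0.06 (array([598. , 335.3]), array([112.6,  40.9]), np.float32(83.4), 524)
holder 0.19 (array([597.3, 334.4]), array([90.3, 19.6]), np.float32(84.1), 242)
head (array([601.5, 368.6]), array([18.6, 18.9]), np.float32(-64.2), 125) 0.21572846924376118 [ 78.512 163.344]
head (array([593.4, 298.7]), array([18.9, 18.2]), np.float32(9.5), 117) 0.21444066943553455 [113.00854701 167.27350427]
```

```bash
cat >> h.py <<'E'
def plan(x,y,z,yaw):
    "turn about tool y first (deg), then shift in final tool axes (mm); y down"
    R,p=tool();y0=np.degrees(np.arctan2(R[1,0],R[0,0]));dy=(yaw-y0+180)%360-180
    a=np.radians(yaw);d=(np.array([x,y,z])-p)*1000
    print("at",np.round(p*1000,1),"yaw",round(y0,2),"tilt",np.round(np.degrees(np.arccos(-R[2,1])),2),"turn_y",round(-dy,2),
      "shift x,y,z",np.round([d[0]*np.cos(a)+d[1]*np.sin(a),-d[2],-d[0]*np.sin(a)+d[1]*np.cos(a)],1))
O=np.array([.6591,.0040]);CY=-3.85
def cr(x,y):
    a=np.radians(CY);return O+np.array([x*np.cos(a)-y*np.sin(a),x*np.sin(a)+y*np.cos(a)])
def chans(name="top",lo=.028,hi=.06):
    d=read_camera(name);W=cloud(d);hsv=cv2.cvtColor(d["color"],cv2.COLOR_RGB2HSV);z=W[...,2]
    m=(hsv[...,1]<60)&(hsv[...,2]>100)&(z>lo)&(z<hi)&(W[...,0]<.76)&(W[...,0]>.3)&(abs(W[...,1])<.45)
    g=cv2.morphologyEx(m.astype(np.uint8),cv2.MORPH_CLOSE,np.ones((5,5)))
    n,l,s,c=cv2.connectedComponentsWithStats(g)
    for i in range(1,n):
        k=(l==i)&m
        if k.sum()>25: print(np.round(c[i]),*rect(W,k),np.round(np.nanmedian(z[k])*1000,1))
    return d
E
python3 -c "
from h import *
plan(.4941,.0078,.2,-14.6);q=cr(0,90);print(q)"
```

```text
at [ 284.1 -611.7  204.2] yaw -65.09 tilt 0.1 turn_y -50.49 shift x,y,z [ 47.1   4.2 652.4]
[ 6.7021159  89.80089281]
```

{"api": "play_rows", "payload": {"increments": [[[0, 0, 0], [0, -6.31, 0]], [[0, 0, 0], [0, -6.31, 0]], [[0, 0, 0], [0, -6.31, 0]], [[0, 0, 0], [0, -6.31, 0]], [[0, 0, 0], [0, -6.31, 0]], [[0, 0, 0], [0, -6.31, 0]], [[0, 0, 0], [0, -6.31, 0]], [[0, 0, 0], [0, -6.31, 0]], [[0.0024, 0, 0.0326], [0, 0, 0]], [[0.0024, 0, 0.0326], [0, 0, 0]], [[0.0024, 0, 0.0326], [0, 0, 0]], [[0.0024, 0, 0.0326], [0, 0, 0]], [[0.0024, 0, 0.0326], [0, 0, 0]], [[0.0024, 0, 0.0326], [0, 0, 0]], [[0.0024, 0, 0.0326], [0, 0, 0]], [[0.0024, 0, 0.0326], [0, 0, 0]], [[0.0024, 0, 0.0326], [0, 0, 0]], [[0.0024, 0, 0.0326], [0, 0, 0]], [[0.0024, 0, 0.0326], [0, 0, 0]], [[0.0024, 0, 0.0326], [0, 0, 0]]], "gripper": 0.085, "grip_force": 50}}

```text
t: 1.77
eef_pos: [0.4108, -0.2393, 0.2049]
tool_rot: [-0.701, 0.701, -0.09, 0.09]
contact_force: [-0.2, -0.1, 0.2]
gripper_width: 0.994
```

{"api": "play_rows", "payload": {"increments": [[[0.0024, 0, 0.0326], [0, 0, 0]], [[0.0024, 0, 0.0326], [0, 0, 0]], [[0.0024, 0, 0.0326], [0, 0, 0]], [[0.0024, 0, 0.0326], [0, 0, 0]], [[0.0024, 0, 0.0326], [0, 0, 0]], [[0.0024, 0, 0.0326], [0, 0, 0]], [[0.0024, 0, 0.0326], [0, 0, 0]], [[0.0024, 0, 0.0326], [0, 0, 0]], [[0, 0.02, 0], [0, 0, 0]], [[0, 0.02, 0], [0, 0, 0]], [[0, 0.02, 0], [0, 0, 0]], [[0, 0.02, 0], [0, 0, 0]], [[0, 0, 0], [0, 0, 0]], [[0, 0, 0], [0, 0, 0]], [[0, 0, 0], [0, 0, 0]]]}}

```text
t: 3.02
eef_pos: [0.4958, 0.0067, 0.126]
tool_rot: [0.701, -0.701, 0.09, -0.09]
contact_force: [0.3, -0.1, -0.4]
gripper_width: 0.99
```

```bash
python3 -c "
from h import *
d,W=wrist();cv2.imwrite('pics/w1.png',d['color'][...,::-1])
z=W[...,2];hsv=cv2.cvtColor(d['color'],cv2.COLOR_RGB2HSV)
m=(hsv[...,1]<60)&(hsv[...,2]>100)&(z>.028)&(z<.05)&(np.hypot(W[...,0]-.494,W[...,1]-.008)<.075)
print(rect(W,m),np.nanmedian(z[m]))
chans()
plan(.4941,.0078,.005,-14.6)"
```

```text
(array([493.5,   6.8]), array([100.,  60.]), np.float32(75.8), 1653) 0.0370050371227022
[257. 120.] [756.7  21.6] [38.9  5.9] 89.1 54 44.8
[178. 154.] [672.3 211.6] [ 5.1 97.9] -4.0 142 43.1
[201. 155.] [668.5 156.1] [ 5.  98.4] -4.2 121 43.6
[353. 151.] [ 679.2 -212.5] [37.1 38.6] -2.2 53 58.8
[352. 177.] [ 609.8 -207.7] [36.7 36. ] 88.3 61 58.5
[147. 186.] [591.4 280.2] [ 5.4 39.8] -12.6 80 46.3
[404. 185.] [ 593.9 -337.2] [36.8  6.6] 75.9 35 45.8
[205. 230.] [485.1 140.5] [100.7  59.6] 71.2 1031 35.4
[395. 244.] [ 452.3 -310.4] [100.7  60.2] 70.3 1075 35.2
[140. 237.] [470.5 291.8] [ 4.3 97.7] -78.5 84 35.3
[144. 260.] [415.9 281.2] [ 4.6 98.3] -78.7 87 35.4
at [496.2   6.7 126.4] yaw -14.62 tilt 0.13 turn_y -0.02 shift x,y,z [ -2.3 121.4   0.6]
```

{"api": "play_rows", "payload": {"increments": [[[-0.0025, 0.012, 0], [0, 0, 0]], [[0, 0.02, 0], [0, 0, 0]], [[0, 0.02, 0], [0, 0, 0]], [[0, 0.02, 0], [0, 0, 0]], [[0, 0.02, 0], [0, 0, 0]], [[0, 0.015, 0], [0, 0, 0]], [[0, 0.01, 0], [0, 0, 0]], [[0, 0.004, 0], [0, 0, 0]], [[0, 0, 0], [0, 0, 0]], [[0, 0, 0], [0, 0, 0]]]}}

```text
t: 3.95
eef_pos: [0.4936, 0.0073, 0.0049]
tool_rot: [0.701, -0.701, 0.089, -0.09]
contact_force: [0.8, 0.0, -0.1]
gripper_width: 0.994
```

{"api": "play_rows", "payload": {"increments": [[[0, 0, 0], [0, 0, 0]], [[0, 0, 0], [0, 0, 0]], [[0, 0, 0], [0, 0, 0]], [[0, 0, 0], [0, 0, 0]], [[0, 0, 0], [0, 0, 0]], [[0, 0, 0], [0, 0, 0]], [[0, 0, 0], [0, 0, 0]], [[0, 0, 0], [0, 0, 0]]], "gripper": 0.045}}

```text
t: 4.62
eef_pos: [0.4975, 0.0074, 0.0072]
tool_rot: [0.702, -0.701, 0.087, -0.093]
contact_force: [0.8, -1.4, 18.4]
gripper_width: 0.531
```

```bash
python3 -c "
from h import *
print(cr(0,.09),cr(0,0))
print(get_obs()['gripper_width'])
plan(*cr(0,.09),.11,-93.85)"
```

```text
[0.66514302 0.09379689] [0.6591 0.004 ]
0.5311650300632536
at [497.5   7.4   7.2] yaw -14.63 tilt 0.51 turn_y 79.22 shift x,y,z [ -97.4 -102.8  161.4]
```

```bash
python3 -c "
from h import *
d,W=wrist();s=read_camera('scene')['color'];s=cv2.resize(s[150:260,210:370],(560,385),interpolation=cv2.INTER_CUBIC)
cv2.imwrite('pics/w2.png',np.vstack([cv2.resize(d['color'],(280,210)).repeat(1,0),np.zeros((0,280,3),np.uint8)])[...,::-1])
c=np.zeros((595,560,3),np.uint8);c[:210,:280]=cv2.resize(d['color'],(280,210));c[210:]=s
t=read_camera('top')['color'];c[:210,280:]=cv2.resize(t[195:265,215:308],(280,210))
cv2.imwrite('pics/c2.png',c[...,::-1])"
```

```text
(no output)
```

View pics/c2.png

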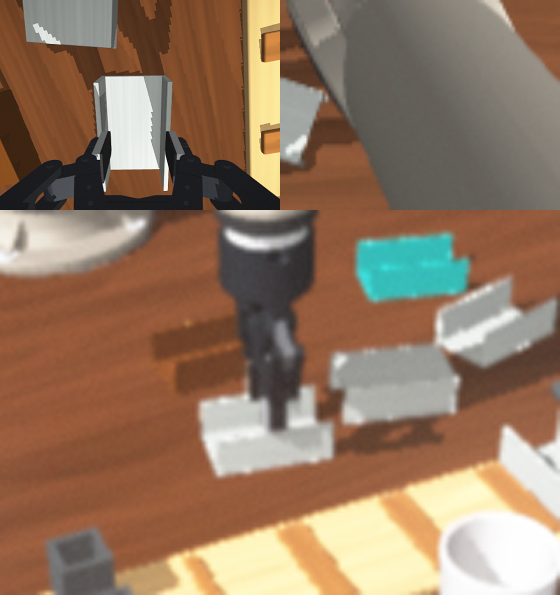

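```bash
python3 -c "
from h import *
d,W=wrist();c=d['color'];np.savez('w3.npz',**d,W=W)
cv2.imwrite('pics/w3.png',cv2.resize(c[130:,60:500],(792,522),interpolation=cv2.INTER_CUBIC)[...,::-1])
z=W[...,2];hsv=cv2.cvtColor(c,cv2.COLOR_RGB2HSV)
m=(hsv[...,1]<60)&(hsv[...,2]>100)&(np.hypot(W[...,0]-.494,W[...,1]-.008)<.075)
print(np.nanpercentile(z[m],[1,5,25,50,75,90,95,99]));
m&=(z>.03)&(z<.05)
print(rect(W,m),np.nanmedian(z[m]))"
```

```text
[0.00368024 0.00422404 0.00487713 0.00537083 0.00613573 0.0372341
 0.04600485 0.07319812]
(array([494.5,   6.7]), array([100.2,  62.8]), np.float32(75.9), 3182) 0.037099825303488626
```

View pics/w3.png

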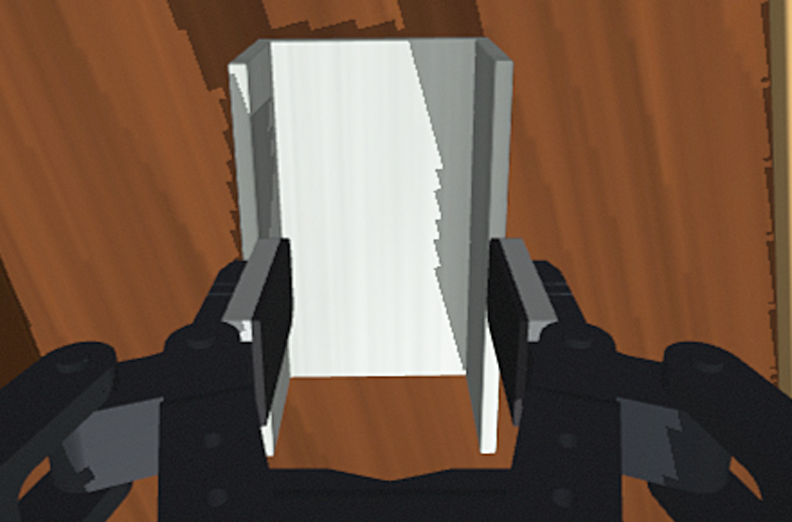

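```bash
python3 -c "
from h import *
d=np.load('w3.npz');W=d['W'];R,p=tool()
for c in [(284,246),(288,298),(275,330),(263,405),(240,300),(232,316),(258,250),(0,0),(495,246),(493,298),(505,340),(518,408),(545,312),(515,246),(0,0),(250,200),(503,200),(270,450),(490,450)]:
    x,y=int(60+c[0]/1.8),int(130+c[1]/1.8)
    print(c,np.round(W[y,x]*1000,1),'tool',np.round((W[y,x]-p)@R*1000,1))"
```

```text
(284, 246) [477.2  22.9  44.1] tool [-23.2 -37.   10. ]
(288, 298) [474.5  10.3  43.5] tool [-22.7 -36.5  -3. ]
(275, 330) [475.1  13.6  61.8] tool [-22.8 -54.8   0.4]
(263, 405) [472.2   5.2  72.7] tool [-23.4 -65.7  -8.4]
(240, 300) [472.9  24.4  67.4] tool [-27.6 -60.3  10.3]
(232, 316) [471.9  23.7  71.4] tool [-28.4 -64.4   9.4]
(258, 250) [472.1  23.9  45.1] tool [-28.5 -38.1   9.6]
(0, 0) [416.4  88.6   1.8] tool [-99.1   4.7  58. ]
(495, 246) [521.6  11.4  44.5] tool [ 22.6 -37.1  10. ]
(493, 298) [518.2  -0.9  44.2] tool [ 22.4 -36.8  -2.8]
(505, 340) [5.181e+02 2.000e-01 6.200e+01] tool [ 22.2 -54.6  -1.7]
(518, 408) [517.   -5.5  74.8] tool [ 22.7 -67.4  -7.4]
(545, 312) [525.7  10.6  72.1] tool [ 27.  -64.7  10.4]
(515, 246) [525.6  10.7  45.3] tool [ 26.7 -37.8  10.4]
(0, 0) [416.4  88.6   1.8] tool [-99.1   4.7  58. ]
(250, 200) [471.4  32.6  37.7] tool [-31.4 -30.7  17.8]
(503, 200) [525.9  17.7  36.3] tool [ 25.1 -28.8  17.1]
(270, 450) [455.6 -33.1  37.1] tool [-30.1 -30.3 -49.8]
(490, 450) [508.9 -47.   37.6] tool [ 25.  -30.3 -49.7]
```

{"api": "play_rows", "payload": {"increments": [[[0, 0, 0], [0, 0, 0]], [[0, 0, 0], [0, 0, 0]], [[0, 0, 0], [0, 0, 0]], [[0, 0, 0], [0, 0, 0]], [[0, -0.02, 0], [0, 0, 0]], [[0, -0.02, 0], [0, 0, 0]], [[0, -0.02, 0], [0, 0, 0]], [[0, -0.02, 0], [0, 0, 0]], [[0, 0, 0], [0, 0, 0]]], "gripper": 0.06}}

```text
t: 5.57
eef_pos: [0.4947, 0.0075, 0.0871]
tool_rot: [0.702, -0.701, 0.088, -0.092]
contact_force: [1.1, 0.1, 0.2]
gripper_width: 0.704
```

```bash
python3 -c "
from h import *
d,W=wrist();c=d['color'];np.savez('w4.npz',**d,W=W)
R,p=tool();T=(W-p)@R*1000
hsv=cv2.cvtColor(c,cv2.COLOR_RGB2HSV)
m=(T[...,1]<-5)&(abs(T[...,0])<60)&(T[...,1]>-120)&(W[...,2]>.05)
im=c.copy();cv2.imwrite('pics/w4.png',im[...,::-1])
for s in(-1,1):
  k=m&(T[...,0]*s>10)
  for lo in range(-115,0,10):
    j=k&(T[...,1]>lo)&(T[...,1]<=lo+10)
    if j.sum()>5: print(s,lo,j.sum(),np.round(np.nanpercentile(abs(T[j][:,0]),[0,2,50,100]),1),np.round(np.nanpercentile(T[j][:,2],[0,100]),1))
print(get_obs()['gripper_width'],p)
z=W[...,2];m=(hsv[...,1]<60)&(hsv[...,2]>100)&(z>.028)&(z<.05)&(np.hypot(W[...,0]-.494,W[...,1]-.008)<.075)
print(rect(W,m))"
```

```text
-1 -115 3905 [10.  10.9 23.8 59.7] [ 5.3 17.9]
-1 -105 3427 [10.  11.4 50.7 60. ] [ 4.  17.9]
-1 -95 5842 [23.1 29.3 49.7 60. ] [-13.7  15.9]
-1 -85 1869 [28.  29.9 42.2 60. ] [-12.9  13.8]
-1 -75 990 [29.2 29.3 30.8 47.9] [-11.5  12.2]
-1 -65 948 [29.2 29.3 30.4 43.4] [-11.9  11.3]
-1 -55 778 [29.1 29.3 30.4 43.5] [-11.7  11.1]
-1 -45 476 [29.2 29.2 29.6 43. ] [-11.6  11.2]
-1 -35 16 [29.4 29.4 29.5 29.7] [-7.1  7.4]
1 -115 4110 [10.  11.  24.7 60. ] [ 5.  18.1]
1 -105 3344 [10.  11.3 50.9 60. ] [ 4.5 17.8]
1 -95 5737 [24.2 30.  50.4 60. ] [-13.2  16.1]
1 -85 1802 [28.9 30.7 42.8 59.9] [-12.9  13.8]
1 -75 1005 [30.  30.2 31.6 46.9] [-11.3  12.5]
1 -65 942 [30.1 30.2 31.3 44.2] [-11.9  11.3]
1 -55 784 [30.1 30.3 31.5 44.1] [-11.9  11.3]
1 -45 468 [30.2 30.3 30.7 43.9] [-11.5  11.1]
1 -35 17 [30.4 30.5 30.7 30.8] [-4.6  8.6]
0.7017729027915797 [0.49381708 0.00725976 0.08549265]
(array([488.1,   8. ]), array([100.1,  60.2]), np.float32(75.8), 2250)
```

View pics/w4.png

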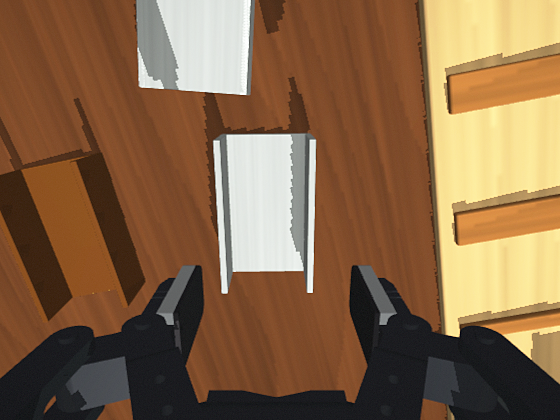

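{"api": "play_rows", "payload": {"increments": [[[0, 0, 0], [0, 0, 0]], [[0, 0, 0], [0, 0, 0]], [[0, 0, 0], [0, 0, 0]], [[0, 0, 0], [0, 0, 0]], [[0, 0, 0], [0, 0, 0]], [[0, 0, 0], [0, 0, 0]], [[0, 0, 0], [0, 0, 0]], [[0, 0, 0], [0, 0, 0]], [[0, 0, 0], [0, 0, 0]], [[0, 0, 0], [0, 0, 0]]], "gripper": 0.01}}

```text
t: 6.45
eef_pos: [0.4928, 0.0072, 0.0841]
tool_rot: [-0.701, 0.701, -0.09, 0.09]
contact_force: [-0.3, -0.3, 0.2]
gripper_width: 0.117
```

```bash
cat >> h.py <<'E'
def pads(tag=None):
    d,W=wrist();R,p=tool();T=(W-p)@R*1000;o=get_obs()
    if tag: cv2.imwrite(f'pics/{tag}.png',d['color'][...,::-1])
    dark=d['color'].max(-1)<110
    for s in(-1,1):
        k=(T[...,0]*s>2)&(abs(T[...,0])<60)&(W[...,2]>.05)&(T[...,1]>-80)&dark
        print(s,"n",k.sum(),"y tip pct",np.round(np.nanpercentile(T[k][:,1],[50,90,97,99,100]),1),"x in",np.round(np.nanpercentile(abs(T[k][:,0]),[1,5]),1))
    print(o["gripper_width"],np.round(p*1000,1),np.round(o["contact_force"],1));return d,W
E
python3 -c "
from h import *
pads('w5')
chans()"
```

```text
-1 n 4269 y tip pct [-70.8 -42.7 -35.8 -33.6 -31. ] x in [5.2 5.3]
1 n 4307 y tip pct [-70.9 -42.6 -35.6 -33.3 -30.7] x in [4.8 4.8]
0.11930545419898039 [492.9   7.2  84.1] [ 0.1 -0.4 -0.5]
[258. 120.] [756.8  19.3] [39.5  6.2] 89.9 53 46.3
[178. 154.] [672.4 211.5] [ 5.3 98.3] -3.7 136 43.2
[201. 155.] [668.8 156.1] [ 5.3 99.2] -4.5 125 43.5
[353. 150.] [ 678.2 -212.1] [36.9 36.4] 86.8 55 58.9
[352. 177.] [ 609.7 -207.6] [36.4 37.5] -2.1 59 58.1
[147. 186.] [591.1 280.5] [ 5.2 40.4] -12.4 81 45.0
[403. 185.] [ 595.8 -333.9] [40.9  8. ] 67.5 46 47.5
[205. 230.] [484.9 140.7] [100.7  59.1] 71.0 1041 35.4
[395. 244.] [ 452.3 -310.6] [101.   60.4] 70.0 1074 35.2
[140. 237.] [470.6 292.4] [ 4.5 98.6] -78.8 83 35.0
[144. 260.] [416.2 280.7] [ 4.6 99.4] -78.9 89 35.0
```

View pics/w5.png

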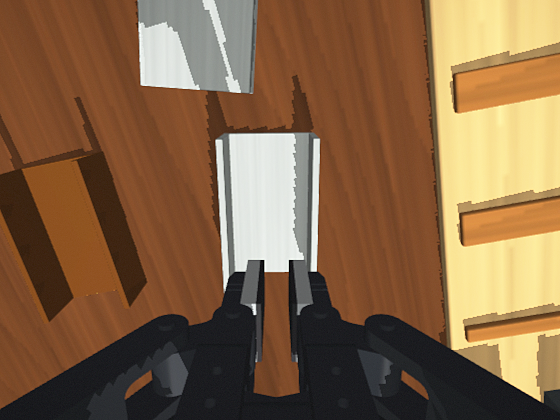

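{"api": "play_rows", "payload": {"increments": [[[0, 0, 0], [0, 0, 0]], [[0, 0, 0], [0, 0, 0]], [[0, 0, 0], [0, 0, 0]], [[0, 0, 0], [0, 0, 0]], [[0, 0, 0], [0, 0, 0]], [[0, 0, 0], [0, 0, 0]], [[0, 0, 0], [0, 0, 0]], [[0, 0, 0], [0, 0, 0]], [[0, 0, 0], [0, 0, 0]], [[0, 0, 0], [0, 0, 0]]], "gripper": 0.085}}

```text
t: 7.38
eef_pos: [0.4928, 0.0072, 0.0841]
tool_rot: [0.701, -0.701, 0.09, -0.09]
contact_force: [0.5, 0.1, -0.3]
gripper_width: 0.998
```

```bash
cat >> h.py <<'E'
def wch(x,y,r=.075,lo=.028,hi=.05):
    d,W=wrist();z=W[...,2];hsv=cv2.cvtColor(d['color'],cv2.COLOR_RGB2HSV)
    m=(hsv[...,1]<60)&(hsv[...,2]>100)&(z>lo)&(z<hi)&(np.hypot(W[...,0]-x,W[...,1]-y)<r)
    print("wrist",rect(W,m),np.nanmedian(z[m]));return d,W
E
python3 -c "
from h import *
pads()
wch(.49,.008)
plan(.49,.008,-.02,-14.5)"
```

```text
-1 n 3973 y tip pct [-63.2 -47.6 -43.5 -41.7 -39.3] x in [42.3 42.4]
1 n 3959 y tip pct [-63.1 -47.6 -43.5 -41.6 -39.5] x in [41.8 42. ]
0.9968751120813079 [492.8   7.3  84.1] [ 0.3 -0.5 -0.3]
wrist (array([488.2,   8.1]), array([99.8, 60.1]), np.float32(76.0), 2318) 0.03700563921187214
at [492.8   7.3  84.1] yaw -14.61 tilt 0.0 turn_y -0.11 shift x,y,z [ -2.9 104.1   0. ]
```

{"api": "play_rows", "payload": {"increments": [[[-0.0046, 0, -0.0004], [0, 0, 0]], [[0, 0.02, 0], [0, 0, 0]], [[0, 0.02, 0], [0, 0, 0]], [[0, 0.02, 0], [0, 0, 0]], [[0, 0.02, 0], [0, 0, 0]], [[0, 0.012, 0], [0, 0, 0]], [[0, 0.01, 0], [0, 0, 0]], [[0, 0.005, 0], [0, 0, 0]], [[0, 0.003, 0], [0, 0, 0]], [[0, 0, 0], [0, 0, 0]], [[0, 0, 0], [0, 0, 0]]]}}

```text
t: 8.4
eef_pos: [0.4888, 0.0081, -0.0254]
tool_rot: [0.701, -0.701, 0.09, -0.09]
contact_force: [-0.9, 0.7, -0.4]
gripper_width: 0.993
```

{"api": "play_rows", "payload": {"increments": [[[0, 0, 0], [0, 0, 0]], [[0, 0, 0], [0, 0, 0]], [[0, 0, 0], [0, 0, 0]], [[0, 0, 0], [0, 0, 0]], [[0, 0, 0], [0, 0, 0]], [[0, 0, 0], [0, 0, 0]], [[0, 0, 0], [0, 0, 0]], [[0, 0, 0], [0, 0, 0]]], "gripper": 0.045}}

```text
t: 9.07
eef_pos: [0.4889, 0.008, -0.0251]
tool_rot: [-0.701, 0.701, -0.089, 0.09]
contact_force: [-1.1, 0.5, 6.2]
gripper_width: 0.696
```

```bash
python3 -c "
from h import *
pads()
wch(.49,.008)
plan(*cr(0,.09),.08,-93.85)"
```

```text
-1 n 875 y tip pct [-78.1 -75.9 -75.4 -75.3 -75.2] x in [30.6 32.3]
1 n 884 y tip pct [-78.1 -75.9 -75.3 -75.2 -75.1] x in [30.2 31.6]
0.692772298727887 [488.9   8.  -25.1] [-1.7 -0.3  5.5]
wrist (array([489.6,  16.5]), array([83.6, 74.8]), np.float32(75.9), 7360) 0.036964717548359435
at [488.9   8.  -25.1] yaw -14.62 tilt 0.08 turn_y 79.23 shift x,y,z [ -97.5 -105.1  170.1]
```

{"api": "play_rows", "payload": {"increments": [[[0, -0.01, 0], [0, 0, 0]], [[0, -0.02, 0], [0, 0, 0]], [[0, -0.007, 0], [0, 6.6, 0]], [[0, -0.007, 0], [0, 6.6, 0]], [[0, -0.007, 0], [0, 6.6, 0]], [[0, -0.007, 0], [0, 6.6, 0]], [[0, -0.007, 0], [0, 6.6, 0]], [[0, -0.007, 0], [0, 6.6, 0]], [[0, -0.007, 0], [0, 6.6, 0]], [[0, -0.007, 0], [0, 6.6, 0]], [[0, -0.007, 0], [0, 6.6, 0]], [[0, -0.007, 0], [0, 6.6, 0]], [[0, -0.007, 0], [0, 6.6, 0]], [[0, -0.007, 0], [0, 6.6, 0]]]}}

```text
t: 10.33
eef_pos: [0.4879, 0.0082, 0.0889]
tool_rot: [0.482, -0.482, 0.518, -0.517]
contact_force: [-0.6, 0.1, -1.7]
gripper_width: 0.694
```

{"api": "play_rows", "payload": {"increments": [[[-0.0097, 0, 0.017], [0, 0, 0]], [[-0.0098, 0, 0.017], [0, 0, 0]], [[-0.0097, 0, 0.017], [0, 0, 0]], [[-0.0098, 0, 0.017], [0, 0, 0]], [[-0.0097, 0, 0.017], [0, 0, 0]], [[-0.0098, 0, 0.017], [0, 0, 0]], [[-0.0097, 0, 0.017], [0, 0, 0]], [[-0.0098, 0, 0.017], [0, 0, 0]], [[-0.0097, 0, 0.017], [0, 0, 0]], [[-0.0098, 0, 0.017], [0, 0, 0]], [[0, 0, 0], [0, 0, 0]], [[0, 0, 0], [0, 0, 0]], [[0, 0, 0], [0, 0, 0]]]}}

```text
t: 11.42
eef_pos: [0.6633, 0.0935, 0.088]
tool_rot: [0.483, -0.484, 0.517, -0.516]
contact_force: [-0.3, -0.8, -1.9]
gripper_width: 0.692
```

```bash
python3 -c "
from h import *
d,W=pads('w6')
z=W[...,2]
R,p=tool();T=(W-p)@R*1000
hsv=cv2.cvtColor(d['color'],cv2.COLOR_RGB2HSV)
m=(hsv[...,1]<60)&(hsv[...,2]>100)&(T[...,1]>-40)&(abs(T[...,0])<45)&(abs(T[...,2])<70)&(T[...,1]<20)
print('channel in tool y pct',np.nanpercentile(T[m][:,1],[1,5,50,95]),np.nanpercentile(T[m][:,2],[0,100]),np.nanpercentile(T[m][:,0],[1,99]))
plan(*cr(0,.09),-.014,-93.85)"
```

```text
-1 n 7455 y tip pct [-45.   16.1  24.8  27.5  37.7] x in [18.7 25.1]
1 n 8979 y tip pct [-50.    6.1  27.3  34.5  37.9] x in [26.2 26.3]
0.6939782513566618 [663.3  93.2  88. ] [ 0.1 -0.  -1.3]
channel in tool y pct [-36.85733981 -31.11945905 -30.01090564 -29.04454808] [-50.41563695  50.63337408] [-25.52056636  26.01226171]
at [663.3  93.2  88. ] yaw -93.83 tilt 0.08 turn_y 0.02 shift x,y,z [ -0.7 102.    1.8]
```

View pics/w6.png

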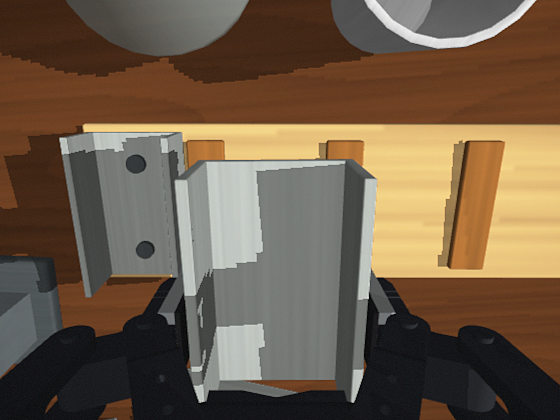

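{"api": "play_rows", "payload": {"increments": [[[-0.0007, 0, 0.0018], [0, 0, 0]], [[0, 0.02, 0], [0, 0, 0]], [[0, 0.02, 0], [0, 0, 0]], [[0, 0.015, 0], [0, 0, 0]], [[0, 0.015, 0], [0, 0, 0]], [[0, 0.01, 0], [0, 0, 0]], [[0, 0.007, 0], [0, 0, 0]], [[0, 0.005, 0], [0, 0, 0]], [[0, 0.004, 0], [0, 0, 0]], [[0, 0.003, 0], [0, 0, 0]], [[0, 0.002, 0], [0, 0, 0]], [[0, 0, 0], [0, 0, 0]], [[0, 0, 0], [0, 0, 0]]]}}

```text
t: 12.55
eef_pos: [0.6665, 0.0946, -0.0125]
tool_rot: [-0.483, 0.483, -0.516, 0.516]
contact_force: [-0.2, -0.3, -1.1]
gripper_width: 0.694
```

```bash
python3 -c "
from h import *
print(get_obs()['contact_force']);plan(*cr(0,.09),-.015,-93.85)"
```

```text
[-0.23380581 -0.30987858 -1.13013953]
at [666.5  94.6 -12.5] yaw -93.81 tilt 0.03 turn_y 0.04 shift x,y,z [ 0.9  2.5 -1.3]
```

{"api": "play_rows", "payload": {"increments": [[[0.0008, 0, -0.0012], [0, 0, 0]], [[0, 0.0015, 0], [0, 0, 0]], [[0, 0.001, 0], [0, 0, 0]], [[0, 0, 0], [0, 0, 0]], [[0, 0, 0], [0, 0, 0]]]}}

```text
t: 12.97
eef_pos: [0.6651, 0.0937, -0.0149]
tool_rot: [-0.483, 0.483, -0.516, 0.516]
contact_force: [-2.3, -1.1, 4.1]
gripper_width: 0.695
```

{"api": "play_rows", "payload": {"increments": [[[0, 0, 0], [0, 0, 0]], [[0, 0, 0], [0, 0, 0]], [[0, 0, 0], [0, 0, 0]], [[0, 0, 0], [0, 0, 0]], [[0, -0.005, 0], [0, 0, 0]], [[0, -0.015, 0], [0, 0, 0]], [[0, -0.02, 0], [0, 0, 0]], [[0, -0.02, 0], [0, 0, 0]], [[0, -0.03, 0], [0, 0, 0]], [[0, -0.02, 0], [0, 0, 0]]], "gripper": 0.07}}

```text
t: 13.8
eef_pos: [0.6661, 0.0941, 0.0985]
tool_rot: [-0.484, 0.482, -0.516, 0.517]
contact_force: [0.7, 0.2, -0.2]
gripper_width: 0.82
```

```bash
python3 -c "
from h import *
x,y=cr(0,.09);wch(x,y,.062,.038,.06);print(x,y)
plan(.4433,.2865,.1,11.3)"
```

```text
wrist (array([666.5, 109.1]), array([93.2, 99.5]), np.float32(-3.3), 2484) 0.04686495817231491
0.665143015898946 0.09379689281286456
at [668.6  94.6 102.6] yaw -93.82 tilt 0.54 turn_y -105.12 shift x,y,z [-183.4    2.6  232.3]
```

{"api": "play_rows", "payload": {"increments": [[[0, 0, 0], [0, -7, 0]], [[0, 0, 0], [0, -7, 0]], [[0, 0, 0], [0, -7, 0]], [[0, 0, 0], [0, -7, 0]], [[0, 0, 0], [0, -7, 0]], [[0, 0, 0], [0, -7, 0]], [[0, 0, 0], [0, -7, 0]], [[0, 0, 0], [0, -7, 0]], [[0, 0, 0], [0, -7, 0]], [[0, 0, 0], [0, -7, 0]], [[0, 0, 0], [0, -7, 0]], [[0, 0, 0], [0, -7, 0]], [[0, 0, 0], [0, -7, 0]], [[0, 0, 0], [0, -7, 0]], [[0, 0, 0], [0, -7.1, 0]]], "gripper": 0.085}}

```text
t: 15.1
eef_pos: [0.6653, 0.0935, 0.0959]
tool_rot: [-0.703, 0.704, 0.072, -0.071]
contact_force: [-0.3, -0.8, -0.7]
gripper_width: 0.993
```

{"api": "play_rows", "payload": {"increments": [[[-0.0153, 0, 0.0194], [0, 0, 0]], [[-0.0153, 0, 0.0194], [0, 0, 0]], [[-0.0153, 0, 0.0194], [0, 0, 0]], [[-0.0153, 0, 0.0194], [0, 0, 0]], [[-0.0153, 0, 0.0194], [0, 0, 0]], [[-0.0153, 0, 0.0194], [0, 0, 0]], [[-0.0153, 0, 0.0194], [0, 0, 0]], [[-0.0153, 0, 0.0194], [0, 0, 0]], [[-0.0153, 0, 0.0194], [0, 0, 0]], [[-0.0153, 0, 0.0194], [0, 0, 0]], [[-0.0153, 0, 0.0194], [0, 0, 0]], [[-0.0153, 0, 0.0194], [0, 0, 0]], [[0, 0, 0], [0, 0, 0]], [[0, 0, 0], [0, 0, 0]], [[0, 0, 0], [0, 0, 0]]]}}

```text
t: 16.35
eef_pos: [0.4402, 0.2858, 0.0953]
tool_rot: [-0.704, 0.704, 0.07, -0.069]
contact_force: [0.1, -0.6, -0.9]
gripper_width: 0.997
```

```bash
python3 -c "
from h import *
wch(.4433,.2866);chans()
plan(.4433,.2866,-.026,11.2)"
```

```text
wrist (array([442.8, 286.5]), array([ 60.2, 100.1]), np.float32(-78.9), 1978) 0.03703107274693286
[257. 120.] [757.1  18.2] [ 5.3 37.4] -89.9 52 45.6
[178. 154.] [672.4 212. ] [ 5.5 98.5] -4.3 137 42.8
[201. 155.] [668.9 156.1] [ 4.8 99.3] -4.1 125 43.4
[215. 156.] [667.3 121.5] [ 5.4 98. ] -4.0 109 44.1
[238. 158.] [664.   65.8] [  4.8 100. ] -3.2 98 44.7
[353. 150.] [ 678.2 -212.4] [37.  36.6] 87.3 60 58.7
[352. 177.] [ 609.5 -207.7] [36.4 36.5] -1.5 62 58.7
[399. 182.] [ 601.1 -330. ] [52.6 13.5] 57.1 91 45.4
[147. 186.] [591.2 280.4] [ 3.5 39.7] -8.1 83 43.1
[205. 230.] [485.1 140.5] [100.6  59.8] 71.4 1064 35.4
[395. 244.] [ 452.4 -310.2] [100.8  60.7] 70.2 1072 35.1
[144. 236.] [471.7 286.8] [ 4.2 86.9] -78.7 77 34.7
[146. 259.] [416.9 276.4] [ 4.6 89.3] -78.8 76 34.9
at [440.5 285.3  94.9] yaw 11.18 tilt 0.06 turn_y -0.02 shift x,y,z [  3.  120.9   0.8]
```

{"api": "play_rows", "payload": {"increments": [[[0.0025, 0, 0.0008], [0, 0, 0]], [[0, 0.02, 0], [0, 0, 0]], [[0, 0.02, 0], [0, 0, 0]], [[0, 0.02, 0], [0, 0, 0]], [[0, 0.02, 0], [0, 0, 0]], [[0, 0.017, 0], [0, 0, 0]], [[0, 0.012, 0], [0, 0, 0]], [[0, 0.008, 0], [0, 0, 0]], [[0, 0.003, 0], [0, 0, 0]], [[0, 0, 0], [0, 0, 0]], [[0, 0, 0], [0, 0, 0]]]}}

```text
t: 17.37
eef_pos: [0.4421, 0.2878, -0.0248]
tool_rot: [0.704, -0.704, -0.07, 0.069]
contact_force: [-1.0, 0.1, -0.7]
gripper_width: 0.992
```

{"api": "play_rows", "payload": {"increments": [[[0, 0, 0], [0, 0, 0]], [[0, 0, 0], [0, 0, 0]], [[0, 0, 0], [0, 0, 0]], [[0, 0, 0], [0, 0, 0]], [[0, 0, 0], [0, 0, 0]], [[0, 0, 0], [0, 0, 0]], [[0, 0, 0], [0, 0, 0]], [[0, 0, 0], [0, 0, 0]]], "gripper": 0.045}}

```text
t: 18.03
eef_pos: [0.4423, 0.2879, -0.0244]
tool_rot: [0.704, -0.704, -0.07, 0.069]
contact_force: [-0.3, -1.4, 5.6]
gripper_width: 0.694
```

```bash
python3 -c "
from h import *
print(get_obs()['gripper_width']);plan(*cr(0,0),.085,86.15)"
```

```text
0.6941049032402868
at [442.3 287.9 -24.4] yaw 11.28 tilt 0.1 turn_y -74.87 shift x,y,z [-268.7 -109.4 -235.4]
```

{"api": "play_rows", "payload": {"increments": [[[0, -0.01, 0], [0, 0, 0]], [[0, -0.02, 0], [0, 0, 0]], [[0, -0.007, 0], [0, -6.8, 0]], [[0, -0.007, 0], [0, -6.8, 0]], [[0, -0.007, 0], [0, -6.8, 0]], [[0, -0.007, 0], [0, -6.8, 0]], [[0, -0.007, 0], [0, -6.8, 0]], [[0, -0.007, 0], [0, -6.8, 0]], [[0, -0.007, 0], [0, -6.8, 0]], [[0, -0.007, 0], [0, -6.8, 0]], [[0, -0.007, 0], [0, -6.8, 0]], [[0, -0.007, 0], [0, -6.8, 0]], [[0, -0.007, 0], [0, -6.9, 0]]]}}

```text
t: 19.12
eef_pos: [0.4415, 0.2869, 0.0824]
tool_rot: [-0.515, 0.515, 0.484, -0.485]
contact_force: [0.2, -0.9, -1.9]
gripper_width: 0.695
```

{"api": "play_rows", "payload": {"increments": [[[-0.0192, 0, -0.0168], [0, 0, 0]], [[-0.0192, 0, -0.0168], [0, 0, 0]], [[-0.0192, 0, -0.0168], [0, 0, 0]], [[-0.0192, 0, -0.0168], [0, 0, 0]], [[-0.0192, 0, -0.0168], [0, 0, 0]], [[-0.0192, 0, -0.0168], [0, 0, 0]], [[-0.0192, 0, -0.0168], [0, 0, 0]], [[-0.0192, 0, -0.0168], [0, 0, 0]], [[-0.0192, 0, -0.0168], [0, 0, 0]], [[-0.0192, 0, -0.0168], [0, 0, 0]], [[-0.0192, 0, -0.0168], [0, 0, 0]], [[-0.0192, 0, -0.0168], [0, 0, 0]], [[-0.0192, 0, -0.0168], [0, 0, 0]], [[-0.0191, 0, -0.0168], [0, 0, 0]], [[0, 0, 0], [0, 0, 0]], [[0, 0, 0], [0, 0, 0]], [[0, 0, 0], [0, 0, 0]], [[0, 0, 0], [0, 0, 0]]]}}

```text
t: 20.62
eef_pos: [0.6576, 0.0051, 0.0819]
tool_rot: [0.516, -0.516, -0.484, 0.484]
contact_force: [0.2, 0.8, -2.3]
gripper_width: 0.694
```

```bash
python3 -c "
from h import *
print(get_obs()['gripper_width']);plan(*cr(0.001,0),-.0145,86.15)"
```

```text
0.6937222474931023
at [657.6   5.1  81.9] yaw 86.31 tilt 0.04 turn_y 0.16 shift x,y,z [-1.  96.4 -2.6]
```

{"api": "play_rows", "payload": {"increments": [[[-0.001, 0, 0], [0, 0.16, 0]], [[0, 0.02, 0], [0, 0, 0]], [[0, 0.02, 0], [0, 0, 0]], [[0, 0.015, 0], [0, 0, 0]], [[0, 0.015, 0], [0, 0, 0]], [[0, 0.01, 0], [0, 0, 0]], [[0, 0.006, 0], [0, 0, 0]], [[0, 0.005, 0], [0, 0, 0]], [[0, 0, 0], [0, 0, 0]], [[0, 0, 0], [0, 0, 0]], [[0, 0, 0], [0, 0, 0]]]}}

```text
t: 21.53
eef_pos: [0.6591, 0.003, -0.0085]
tool_rot: [-0.517, 0.517, 0.483, -0.482]
contact_force: [-0.4, 0.3, -1.0]
gripper_width: 0.7
```

```bash
python3 -c "
from h import *
print(get_obs()['contact_force']);plan(*cr(-0.0015,0),-.015,86.15)"
```

```text
[-0.44823335  0.26384707 -1.0441415 ]
at [659.1   3.   -8.5] yaw 86.03 tilt 0.08 turn_y -0.12 shift x,y,z [1.  6.5 1.6]
```

{"api": "play_rows", "payload": {"increments": [[[0.001, 0, 0.0015], [0, 0, 0]], [[0, 0.003, 0], [0, 0, 0]], [[0, 0.002, 0], [0, 0, 0]], [[0, 0.001, 0], [0, 0, 0]], [[0, 0, 0], [0, 0, 0]], [[0, 0, 0], [0, 0, 0]]]}}

```text
t: 22.03
eef_pos: [0.6572, 0.0039, -0.0143]
tool_rot: [-0.517, 0.517, 0.482, -0.482]
contact_force: [-3.2, -1.5, 7.2]
gripper_width: 0.691
```

{"api": "play_rows", "payload": {"increments": [[[0, 0, 0], [0, 0, 0]], [[0, 0, 0], [0, 0, 0]], [[0, 0, 0], [0, 0, 0]], [[0, 0, 0], [0, 0, 0]], [[0, -0.005, 0], [0, 0, 0]], [[0, -0.015, 0], [0, 0, 0]], [[0, -0.02, 0], [0, 0, 0]], [[0, -0.02, 0], [0, 0, 0]], [[0, -0.03, 0], [0, 0, 0]], [[0, -0.02, 0], [0, 0, 0]], [[0, 0, 0], [0, 0, 0]]], "gripper": 0.07}}

```text
t: 22.95
eef_pos: [0.6602, 0.0052, 0.1011]
tool_rot: [-0.515, 0.519, 0.485, -0.48]
contact_force: [1.1, 0.6, -0.3]
gripper_width: 0.821
```

```bash
python3 -c "
from h import *
x,y=cr(0,.0);wch(x,y,.062,.038,.06);print(x,y)
chans()
plan(.4850,.1406,.1,-18.7)"
```

```text
wrist (array([658.3,  19.5]), array([ 92.9, 100.2]), np.float32(-3.8), 2281) 0.04694070606500628
0.6591 0.004
[178. 152.] [672.4 212. ] [ 4.6 98.5] -4.1 108 43.9
[201. 154.] [669.2 156.2] [ 4.7 99. ] -4.2 108 43.8
[215. 156.] [667.2 121.5] [ 4.8 99.2] -2.8 100 43.8
[252. 162.] [652.9  32.2] [ 4.1 86.2] -3.9 75 44.9
[238. 162.] [652.2  66.3] [ 4.3 76.2] -3.6 74 44.4
[274. 166.] [642.7 -23.1] [ 3.8 74.4] -3.9 56 44.8
[147. 186.] [590.9 280.2] [ 5.2 38.7] -12.1 82 43.7
[205. 230.] [485.2 140.9] [100.2  59.8] 71.6 1063 35.4
at [657.8   4.   96.7] yaw 86.03 tilt 0.16 turn_y 104.73 shift x,y,z [-207.5   -3.3   73.9]
```

{"api": "play_rows", "payload": {"increments": [[[0, 0, 0], [0, 7, 0]], [[0, 0, 0], [0, 7, 0]], [[0, 0, 0], [0, 7, 0]], [[0, 0, 0], [0, 7, 0]], [[0, 0, 0], [0, 7, 0]], [[0, 0, 0], [0, 7, 0]], [[0, 0, 0], [0, 7, 0]], [[0, 0, 0], [0, 7, 0]], [[0, 0, 0], [0, 7, 0]], [[0, 0, 0], [0, 7, 0]], [[0, 0, 0], [0, 7, 0]], [[0, 0, 0], [0, 7, 0]], [[0, 0, 0], [0, 7, 0]], [[0, 0, 0], [0, 7, 0]], [[0, 0, 0], [0, 6.7, 0]]], "gripper": 0.085}}

```text
t: 24.3
eef_pos: [0.6561, 0.0037, 0.0937]
tool_rot: [-0.697, 0.698, -0.117, 0.116]
contact_force: [-0.2, 0.9, -0.4]
gripper_width: 0.996
```

{"api": "play_rows", "payload": {"increments": [[[-0.0207, 0, 0.0074], [0, 0, 0]], [[-0.0207, 0, 0.0074], [0, 0, 0]], [[-0.0207, 0, 0.0074], [0, 0, 0]], [[-0.0207, 0, 0.0074], [0, 0, 0]], [[-0.0207, 0, 0.0074], [0, 0, 0]], [[-0.0207, 0, 0.0074], [0, 0, 0]], [[-0.0207, 0, 0.0074], [0, 0, 0]], [[-0.0207, 0, 0.0074], [0, 0, 0]], [[-0.0207, 0, 0.0074], [0, 0, 0]], [[-0.0207, 0, 0.0074], [0, 0, 0]], [[0, 0, 0], [0, 0, 0]], [[0, 0, 0], [0, 0, 0]], [[0, 0, 0], [0, 0, 0]]]}}

```text
t: 25.38
eef_pos: [0.4847, 0.1396, 0.0943]
tool_rot: [-0.698, 0.698, -0.115, 0.115]
contact_force: [-0.1, -0.3, -0.3]
gripper_width: 0.993
```

```bash
python3 -c "
from h import *
wch(.4851,.1407);chans()
plan(.4851,.1407,-.026,-18.6)"
```

```text
wrist (array([484.5, 139.9]), array([100.3,  60.2]), np.float32(71.4), 14199) 0.03714138126240986
[257. 120.] [756.8  20.4] [ 5.2 36.7] -88.8 53 46.4
[179. 151.] [679.8 211.3] [ 5.1 83. ] -3.6 112 43.0
[201. 155.] [668.9 156. ] [ 5.  99.2] -3.7 126 43.5
[215. 156.] [667.5 121.5] [ 4.7 98.5] -3.1 110 43.6
[238. 157.] [664.   65.6] [ 4.4 99.2] -3.6 97 44.2
[252. 159.] [659.1  31.7] [ 4.2 98.5] -3.9 88 44.6
[275. 162.] [654.3 -23.9] [ 4. 97.] -3.9 72 44.8
[353. 150.] [ 678.3 -212.5] [37.7 36.9] 84.7 67 58.6
[352. 177.] [ 609.5 -207.7] [36.5 36.9] -1.2 69 58.6
[399. 182.] [ 600.9 -329.5] [52.8 13.6] 57.1 84 46.9
[220. 228.] [495.8 103.2] [60.3 29.5] 36.1 188 35.1
[395. 244.] [ 452.6 -310.3] [100.7  60.8] 70.2 1074 35.3
at [485.2 139.3  94.4] yaw -18.76 tilt 0.02 turn_y -0.16 shift x,y,z [ -0.5 120.4   1.3]
```

{"api": "play_rows", "payload": {"increments": [[[-0.0008, 0, 0.0008], [0, 0, 0]], [[0, 0.02, 0], [0, 0, 0]], [[0, 0.02, 0], [0, 0, 0]], [[0, 0.02, 0], [0, 0, 0]], [[0, 0.02, 0], [0, 0, 0]], [[0, 0.017, 0], [0, 0, 0]], [[0, 0.012, 0], [0, 0, 0]], [[0, 0.008, 0], [0, 0, 0]], [[0, 0.003, 0], [0, 0, 0]], [[0, 0, 0], [0, 0, 0]], [[0, 0, 0], [0, 0, 0]]]}}

```text
t: 26.4
eef_pos: [0.4846, 0.1414, -0.0249]
tool_rot: [0.698, -0.698, 0.114, -0.115]
contact_force: [1.4, 0.7, 0.0]
gripper_width: 0.994
```

{"api": "play_rows", "payload": {"increments": [[[0, 0, 0], [0, 0, 0]], [[0, 0, 0], [0, 0, 0]], [[0, 0, 0], [0, 0, 0]], [[0, 0, 0], [0, 0, 0]], [[0, 0, 0], [0, 0, 0]], [[0, 0, 0], [0, 0, 0]], [[0, 0, 0], [0, 0, 0]], [[0, 0, 0], [0, 0, 0]]], "gripper": 0.045}}

```text
t: 27.07
eef_pos: [0.4847, 0.1414, -0.0244]
tool_rot: [0.698, -0.698, 0.114, -0.115]
contact_force: [-1.5, -0.1, 6.1]
gripper_width: 0.695
```

```bash
python3 -c "
from h import *
R,p=tool();a=np.radians(71.4);print('TCP ahead along length',((p[:2]-[.4845,.1399])@[np.cos(a),np.sin(a)])*1000)
print(get_obs()['gripper_width']);plan(*cr(0,.135),.085,-93.85)"
```

```text
TCP ahead along length 1.4482781914092555
0.6950836518464412
at [484.7 141.4 -24.4] yaw -18.68 tilt 0.09 turn_y 75.17 shift x,y,z [  -9.7 -109.4  183.2]
```

{"api": "play_rows", "payload": {"increments": [[[0, -0.01, 0], [0, 0, 0]], [[0, -0.02, 0], [0, 0, 0]], [[0, -0.007, 0], [0, 6.8, 0]], [[0, -0.007, 0], [0, 6.8, 0]], [[0, -0.007, 0], [0, 6.8, 0]], [[0, -0.007, 0], [0, 6.8, 0]], [[0, -0.007, 0], [0, 6.8, 0]], [[0, -0.007, 0], [0, 6.8, 0]], [[0, -0.007, 0], [0, 6.9, 0]], [[0, -0.007, 0], [0, 6.9, 0]], [[0, -0.007, 0], [0, 6.9, 0]], [[0, -0.007, 0], [0, 6.8, 0]], [[0, -0.007, 0], [0, 6.9, 0]]]}}

```text
t: 28.15
eef_pos: [0.4837, 0.1414, 0.0826]
tool_rot: [0.482, -0.481, 0.518, -0.518]
contact_force: [0.1, -0.1, -1.3]
gripper_width: 0.695
```

{"api": "play_rows", "payload": {"increments": [[[-0.0009, 0, 0.0168], [0, 0, 0]], [[-0.0009, 0, 0.0168], [0, 0, 0]], [[-0.0009, 0, 0.0168], [0, 0, 0]], [[-0.0009, 0, 0.0168], [0, 0, 0]], [[-0.0009, 0, 0.0168], [0, 0, 0]], [[-0.0009, 0, 0.0168], [0, 0, 0]], [[-0.0009, 0, 0.0168], [0, 0, 0]], [[-0.0009, 0, 0.0168], [0, 0, 0]], [[-0.0009, 0, 0.0168], [0, 0, 0]], [[-0.0009, 0, 0.0168], [0, 0, 0]], [[-0.0007, 0, 0.0168], [0, 0, 0]], [[0, 0, 0], [0, 0, 0]], [[0, 0, 0], [0, 0, 0]], [[0, 0, 0], [0, 0, 0]]]}}

```text
t: 29.32
eef_pos: [0.668, 0.1386, 0.0816]
tool_rot: [0.483, -0.483, 0.517, -0.516]
contact_force: [-0.4, 0.3, -1.9]
gripper_width: 0.691
```

```bash
python3 -c "
from h import *
print(get_obs()['gripper_width']);plan(*cr(0.0015,.135),-.012,-93.85)"
```

```text
0.6909443700777427
at [668.  138.6  81.6] yaw -93.85 tilt 0.08 turn_y -0.0 shift x,y,z [-0.1 93.6  1.6]
```

{"api": "play_rows", "payload": {"increments": [[[0, 0, 0.001], [0, 0, 0]], [[0, 0.02, 0], [0, 0, 0]], [[0, 0.015, 0], [0, 0, 0]], [[0, 0.015, 0], [0, 0, 0]], [[0, 0.01, 0], [0, 0, 0]], [[0, 0.01, 0], [0, 0, 0]], [[0, 0.006, 0], [0, 0, 0]], [[0, 0.005, 0], [0, 0, 0]], [[0, 0.005, 0], [0, 0, 0]], [[0, 0, 0], [0, 0, 0]], [[0, 0, 0], [0, 0, 0]], [[0, 0, 0], [0, 0, 0]]]}}

```text
t: 30.32
eef_pos: [0.6705, 0.1385, -0.0038]
tool_rot: [-0.483, 0.482, -0.516, 0.517]
contact_force: [-0.4, 0.2, -2.0]
gripper_width: 0.696
```

```bash
python3 -c "
from h import *
print(get_obs()['contact_force']);plan(*cr(0.0015,.135),-.012,-93.85)"
```

```text
[-0.37681784  0.16260236 -2.01298392]
at [670.5 138.5  -3.8] yaw -93.87 tilt 0.06 turn_y -0.02 shift x,y,z [-0.   8.2 -0.9]
```

{"api": "play_rows", "payload": {"increments": [[[0, 0.003, -0.0008], [0, 0, 0]], [[0, 0.003, 0], [0, 0, 0]], [[0, 0.0015, 0], [0, 0, 0]], [[0, 0.0005, 0], [0, 0, 0]], [[0, 0, 0], [0, 0, 0]], [[0, 0, 0], [0, 0, 0]]]}}

```text
t: 30.82
eef_pos: [0.6697, 0.1386, -0.0103]
tool_rot: [-0.483, 0.483, -0.516, 0.517]
contact_force: [-4.9, -0.8, 12.9]
gripper_width: 0.695
```

{"api": "play_rows", "payload": {"increments": [[[0, 0, 0], [0, 0, 0]], [[0, 0, 0], [0, 0, 0]], [[0, 0, 0], [0, 0, 0]], [[0, 0, 0], [0, 0, 0]], [[0, -0.005, 0], [0, 0, 0]], [[0, -0.015, 0], [0, 0, 0]], [[0, -0.02, 0], [0, 0, 0]], [[0, -0.02, 0], [0, 0, 0]], [[0, -0.03, 0], [0, 0, 0]], [[0, -0.02, 0], [0, 0, 0]], [[0, 0, 0], [0, 0, 0]]], "gripper": 0.07}}

```text
t: 31.73
eef_pos: [0.673, 0.1395, 0.1045]
tool_rot: [-0.486, 0.48, -0.515, 0.518]
contact_force: [0.3, 0.3, 0.4]
gripper_width: 0.82
```

```bash
python3 -c "
from h import *
x,y=cr(0,.135);wch(x,y,.075,.0475,.056);print(x,y)
chans()
plan(.4525,-.3104,.1,-19.8)"
```

```text
wrist (array([668.7, 138.2]), array([148.8, 100.2]), np.float32(86.2), 14474) 0.051104724125174174
0.6681645238484188 0.13869533921929686
[257. 120.] [756.7  19.6] [34.8  5.6] 89.2 54 45.1
[238. 155.] [668.1  65.6] [ 4.5 90. ] -3.2 88 44.2
[252. 159.] [659.5  31.8] [ 4.4 99.8] -4.0 90 44.2
[275. 162.] [655.1 -24. ] [ 3.9 98.4] -4.0 73 45.2
[353. 150.] [ 678.4 -212.7] [37.4 36.7] 85.1 61 58.4
[352. 177.] [ 609.6 -207.7] [36.6 37.4] -2.1 61 58.4
[395. 244.] [ 452.3 -310.1] [100.8  60.2] 70.3 1070 35.3
at [670.3 138.7  99.9] yaw -93.87 tilt 0.19 turn_y -74.07 shift x,y,z [-5.280e+01 -1.000e-01 -4.963e+02]
```

{"api": "play_rows", "payload": {"increments": [[[0, 0, 0], [0, -6.7, 0]], [[0, 0, 0], [0, -6.7, 0]], [[0, 0, 0], [0, -6.7, 0]], [[0, 0, 0], [0, -6.7, 0]], [[0, 0, 0], [0, -6.7, 0]], [[0, 0, 0], [0, -6.7, 0]], [[0, 0, 0], [0, -6.8, 0]], [[0, 0, 0], [0, -6.8, 0]], [[0, 0, 0], [0, -6.8, 0]], [[0, 0, 0], [0, -6.7, 0]], [[0, 0, 0], [0, -6.8, 0]]], "gripper": 0.085}}

```text
t: 32.75
eef_pos: [0.6684, 0.1381, 0.0965]
tool_rot: [-0.697, 0.697, -0.12, 0.119]
contact_force: [0.9, -0.5, 0.1]
gripper_width: 0.996
```

{"api": "play_rows", "payload": {"increments": [[[-0.0033, 0, -0.031], [0, 0, 0]], [[-0.0033, 0, -0.031], [0, 0, 0]], [[-0.0033, 0, -0.031], [0, 0, 0]], [[-0.0033, 0, -0.031], [0, 0, 0]], [[-0.0033, 0, -0.031], [0, 0, 0]], [[-0.0033, 0, -0.031], [0, 0, 0]], [[-0.0033, 0, -0.031], [0, 0, 0]], [[-0.0033, 0, -0.031], [0, 0, 0]], [[-0.0033, 0, -0.031], [0, 0, 0]], [[-0.0033, 0, -0.031], [0, 0, 0]], [[-0.0033, 0, -0.031], [0, 0, 0]], [[-0.0033, 0, -0.031], [0, 0, 0]], [[-0.0033, 0, -0.031], [0, 0, 0]], [[-0.0033, 0, -0.031], [0, 0, 0]], [[-0.0033, 0, -0.031], [0, 0, 0]], [[-0.0033, 0, -0.031], [0, 0, 0]], [[0, 0, 0], [0, 0, 0]], [[0, 0, 0], [0, 0, 0]], [[0, 0, 0], [0, 0, 0]]]}}

```text
t: 34.33
eef_pos: [0.4516, -0.3096, 0.0971]
tool_rot: [0.697, -0.696, 0.122, -0.121]
contact_force: [-0.3, -0.1, -0.3]
gripper_width: 0.994
```

```bash
python3 -c "
from h import *
wch(.4524,-.3103);chans()
plan(.4524,-.3103,-.026,-19.8)"
```

```text
wrist (array([ 451.3, -311.6]), array([100.6,  60.1]), np.float32(70.2), 13810) 0.0371671896775045
[257. 120.] [756.7  19.6] [ 5.9 35.3] -89.5 56 44.3
[178. 154.] [672.4 212. ] [ 5.5 98.2] -3.7 138 43.1
[208. 155.] [669.1 138.2] [ 60.8 101.3] -4.3 1061 49.4
[238. 157.] [663.8  65.6] [ 4.5 98.9] -3.4 97 44.9
[252. 159.] [659.7  31.7] [ 4.1 98.7] -4.0 89 44.6
[275. 161.] [655. -24.] [ 3.9 98. ] -3.9 72 44.9
[353. 150.] [ 678.2 -212.4] [37.1 38.4] -2.3 74 58.2
[398. 180.] [ 610.1 -326.5] [63.5 24. ] 37.7 129 45.4
[352. 177.] [ 609.7 -207.8] [36.6 36.5] 87.7 77 58.3
[147. 186.] [591.2 280.6] [ 5.5 39.4] -13.7 81 43.4
[390. 242.] [ 455.7 -301.3] [81.2 60.3] 69.8 830 35.2
at [ 452.4 -308.8   97.4] yaw -19.63 tilt 0.06 turn_y 0.17 shift x,y,z [  0.5 123.4  -1.4]
```

{"api": "play_rows", "payload": {"increments": [[[0.0002, 0, -0.002], [0, 0, 0]], [[0, 0.02, 0], [0, 0, 0]], [[0, 0.02, 0], [0, 0, 0]], [[0, 0.02, 0], [0, 0, 0]], [[0, 0.02, 0], [0, 0, 0]], [[0, 0.02, 0], [0, 0, 0]], [[0, 0.012, 0], [0, 0, 0]], [[0, 0.008, 0], [0, 0, 0]], [[0, 0.003, 0], [0, 0, 0]], [[0, 0, 0], [0, 0, 0]], [[0, 0, 0], [0, 0, 0]]]}}

```text
t: 35.35
eef_pos: [0.452, -0.3126, -0.0247]
tool_rot: [-0.696, 0.697, -0.121, 0.122]
contact_force: [-0.5, 0.7, 1.0]
gripper_width: 0.996
```

{"api": "play_rows", "payload": {"increments": [[[0, 0, 0], [0, 0, 0]], [[0, 0, 0], [0, 0, 0]], [[0, 0, 0], [0, 0, 0]], [[0, 0, 0], [0, 0, 0]], [[0, 0, 0], [0, 0, 0]], [[0, 0, 0], [0, 0, 0]], [[0, 0, 0], [0, 0, 0]], [[0, 0, 0], [0, 0, 0]]], "gripper": 0.045}}

```text
t: 36.02
eef_pos: [0.4519, -0.3129, -0.0243]
tool_rot: [-0.696, 0.697, -0.121, 0.122]
contact_force: [-1.6, 1.2, 6.8]
gripper_width: 0.696
```

```bash
python3 -c "
from h import *
R,p=tool();a=np.radians(70.2);print('TCP ahead along length',((p[:2]-[.452,-.3108])@[np.cos(a),np.sin(a)])*1000)
print(get_obs()['gripper_width']);plan(*cr(0,.045),.085,-93.85)"
```

```text
TCP ahead along length -1.9961024980067392
0.6957564306880798
at [ 451.9 -312.9  -24.3] yaw -19.78 tilt 0.09 turn_y 74.07 shift x,y,z [-375.1 -109.3  185.4]
```

{"api": "play_rows", "payload": {"increments": [[[0, -0.01, 0], [0, 0, 0]], [[0, -0.02, 0], [0, 0, 0]], [[0, -0.007, 0], [0, 6.7, 0]], [[0, -0.007, 0], [0, 6.7, 0]], [[0, -0.007, 0], [0, 6.7, 0]], [[0, -0.007, 0], [0, 6.7, 0]], [[0, -0.007, 0], [0, 6.7, 0]], [[0, -0.007, 0], [0, 6.7, 0]], [[0, -0.007, 0], [0, 6.8, 0]], [[0, -0.007, 0], [0, 6.8, 0]], [[0, -0.007, 0], [0, 6.8, 0]], [[0, -0.007, 0], [0, 6.7, 0]], [[0, -0.007, 0], [0, 6.8, 0]]]}}

```text
t: 37.1
eef_pos: [0.4512, -0.3121, 0.0825]
tool_rot: [0.482, -0.481, 0.518, -0.518]
contact_force: [-1.1, -0.2, -1.4]
gripper_width: 0.696
```

{"api": "play_rows", "payload": {"increments": [[[-0.025, 0, 0.0122], [0, 0, 0]], [[-0.025, 0, 0.0122], [0, 0, 0]], [[-0.025, 0, 0.0122], [0, 0, 0]], [[-0.025, 0, 0.0122], [0, 0, 0]], [[-0.025, 0, 0.0122], [0, 0, 0]], [[-0.025, 0, 0.0122], [0, 0, 0]], [[-0.025, 0, 0.0122], [0, 0, 0]], [[-0.025, 0, 0.0122], [0, 0, 0]], [[-0.025, 0, 0.0122], [0, 0, 0]], [[-0.025, 0, 0.0122], [0, 0, 0]], [[-0.025, 0, 0.0123], [0, 0, 0]], [[-0.025, 0, 0.0123], [0, 0, 0]], [[-0.025, 0, 0.0123], [0, 0, 0]], [[-0.025, 0, 0.0123], [0, 0, 0]], [[-0.025, 0, 0.0123], [0, 0, 0]], [[0, 0, 0], [0, 0, 0]], [[0, 0, 0], [0, 0, 0]], [[0, 0, 0], [0, 0, 0]]]}}

```text
t: 38.6
eef_pos: [0.6591, 0.0487, 0.0816]
tool_rot: [0.482, -0.483, 0.517, -0.517]
contact_force: [-0.4, -0.4, -2.7]
gripper_width: 0.695
```

```bash
python3 -c "
from h import *
print(get_obs()['gripper_width']);plan(*cr(-0.002,.045),-.0115,-93.85)"
```

```text
0.6947075576179121
at [659.1  48.7  81.6] yaw -93.87 tilt 0.06 turn_y -0.02 shift x,y,z [-0.4 93.1  1. ]
```

{"api": "play_rows", "payload": {"increments": [[[-0.0003, 0, 0], [0, 0, 0]], [[0, 0.02, 0], [0, 0, 0]], [[0, 0.015, 0], [0, 0, 0]], [[0, 0.015, 0], [0, 0, 0]], [[0, 0.01, 0], [0, 0, 0]], [[0, 0.01, 0], [0, 0, 0]], [[0, 0.006, 0], [0, 0, 0]], [[0, 0.005, 0], [0, 0, 0]], [[0, 0.005, 0], [0, 0, 0]], [[0, 0, 0], [0, 0, 0]], [[0, 0, 0], [0, 0, 0]], [[0, 0, 0], [0, 0, 0]]]}}

```text
t: 39.6
eef_pos: [0.6602, 0.0497, -0.0038]
tool_rot: [-0.483, 0.483, -0.516, 0.517]
contact_force: [0.6, -0.2, -1.0]
gripper_width: 0.694
```

```bash
python3 -c "
from h import *
print(get_obs()['contact_force']);plan(*cr(-0.002,.045),-.0115,-93.85)"
```

```text
[ 0.60331643 -0.18946353 -1.00624872]
at [660.2  49.7  -3.8] yaw -93.87 tilt 0.06 turn_y -0.02 shift x,y,z [ 0.7  7.7 -0.1]
```

{"api": "play_rows", "payload": {"increments": [[[0.0007, 0.003, 0], [0, 0, 0]], [[0, 0.003, 0], [0, 0, 0]], [[0, 0.0015, 0], [0, 0, 0]], [[0, 0, 0], [0, 0, 0]], [[0, 0, 0], [0, 0, 0]], [[0, 0, 0], [0, 0, 0]]]}}

```text
t: 40.1
eef_pos: [0.6603, 0.0489, -0.0103]
tool_rot: [-0.483, 0.483, -0.516, 0.517]
contact_force: [-3.5, -1.4, 10.7]
gripper_width: 0.693
```

{"api": "play_rows", "payload": {"increments": [[[0, 0, 0], [0, 0, 0]], [[0, 0, 0], [0, 0, 0]], [[0, 0, 0], [0, 0, 0]], [[0, 0, 0], [0, 0, 0]], [[0, -0.005, 0], [0, 0, 0]], [[0, -0.015, 0], [0, 0, 0]], [[0, -0.02, 0], [0, 0, 0]], [[0, -0.02, 0], [0, 0, 0]], [[0, -0.03, 0], [0, 0, 0]], [[0, -0.04, 0], [0, 0, 0]], [[0, -0.04, 0], [0, 0, 0]], [[0, -0.04, 0], [0, 0, 0]], [[0, -0.02, 0], [0, 0, 0]], [[0, 0, 0], [0, 0, 0]]], "gripper": 0.07}}

```text
t: 41.27
eef_pos: [0.6632, 0.0496, 0.2265]
tool_rot: [-0.486, 0.479, -0.514, 0.519]
contact_force: [1.1, 0.4, 0.6]
gripper_width: 0.818
```

```bash
python3 -c "
from h import *
x,y=cr(0,.045);wch(x,y,.075,.0475,.058)
d,W=wrist();T=W[...,2]
for c in(.135,.045):
  for dx in(-.045,.045):
    for dy in(-.024,.024):
      q=cr(dx,c+dy);k=np.hypot(W[...,0]-q[0],W[...,1]-q[1])<.005
      print(c,dx,dy,k.sum(),np.round(np.nanmedian(T[k])*1000,1))
t=dict(np.load('top0.npz'))
R,p=tool();print(p)
for a,b in((601.5,368.6),(593.4,298.7)): plan(a/1000,b/1000,.3,-5.5)"
```

```text
wrist (array([661.8,  49. ]), array([149.4,  99.6]), np.float32(85.4), 7861) 0.05109977330370658
0.135 -0.045 -0.024 77 51.3
0.135 -0.045 0.024 77 51.0
0.135 0.045 -0.024 106 51.1
0.135 0.045 0.024 108 51.1
0.045 -0.045 -0.024 81 51.2
0.045 -0.045 0.024 76 51.1
0.045 0.045 -0.024 113 50.9
0.045 0.045 0.024 114 51.1
[0.66020468 0.04903128 0.22032909]
at [660.2  49.  220.3] yaw -93.87 tilt 0.18 turn_y -88.37 shift x,y,z [-89.1 -79.7 312.5]
at [660.2  49.  220.3] yaw -93.87 tilt 0.18 turn_y -88.37 shift x,y,z [-90.4 -79.7 242.1]
```

{"api": "play_rows", "payload": {"increments": [[[0, -0.002, 0], [0, -6.8, 0]], [[0, -0.002, 0], [0, -6.8, 0]], [[0, -0.002, 0], [0, -6.8, 0]], [[0, -0.002, 0], [0, -6.8, 0]], [[0, -0.002, 0], [0, -6.8, 0]], [[0, -0.002, 0], [0, -6.8, 0]], [[0, -0.002, 0], [0, -6.8, 0]], [[0, -0.002, 0], [0, -6.8, 0]], [[0, -0.002, 0], [0, -6.8, 0]], [[0, -0.002, 0], [0, -6.8, 0]], [[0, -0.002, 0], [0, -6.8, 0]], [[0, -0.002, 0], [0, -6.8, 0]], [[0, -0.002, 0], [0, -6.8, 0]]], "gripper": 0.06}}

```text
t: 42.45
eef_pos: [0.6586, 0.0487, 0.2425]
tool_rot: [-0.706, 0.707, -0.033, 0.03]
contact_force: [-0.6, -0.3, 0.2]
gripper_width: 0.702
```

{"api": "play_rows", "payload": {"increments": [[[-0.0075, 0, 0.0202], [0, 0, 0]], [[-0.0075, 0, 0.0202], [0, 0, 0]], [[-0.0075, 0, 0.0202], [0, 0, 0]], [[-0.0075, 0, 0.0202], [0, 0, 0]], [[-0.0075, 0, 0.0202], [0, 0, 0]], [[-0.0075, 0, 0.0202], [0, 0, 0]], [[-0.0075, 0, 0.0202], [0, 0, 0]], [[-0.0075, 0, 0.0202], [0, 0, 0]], [[-0.0075, 0, 0.0202], [0, 0, 0]], [[-0.0075, 0, 0.0202], [0, 0, 0]], [[-0.0075, 0, 0.0202], [0, 0, 0]], [[-0.0075, 0, 0.0202], [0, 0, 0]], [[0, 0, 0], [0, 0, 0]], [[0, 0, 0], [0, 0, 0]], [[0, 0, 0], [0, 0, 0]]]}}

```text
t: 43.7
eef_pos: [0.593, 0.2976, 0.2429]
tool_rot: [-0.706, 0.707, -0.034, 0.033]
contact_force: [-0.8, -0.9, 0.0]
gripper_width: 0.702
```

```bash
python3 -c "
from h import *
d,W=wrist();z=W[...,2];cv2.imwrite('pics/w7.png',d['color'][...,::-1])
for x,y in((.5934,.2987),(.6015,.3686)):
  for lo,hi in((.195,.225),(.15,.195),(.1,.15)):
    m=(np.hypot(W[...,0]-x,W[...,1]-y)<.03)&(z>lo)&(z<hi)
    if m.sum()>20: print(lo,rect(W,m),np.nanmax(z[m]))
d=chans('top',.19,.23)
plan(.5934,.2987,.125,-5.5)"
```

```text
0.195 (array([593.5, 299.5]), array([19.4, 19.5]), np.float32(-49.2), 1091) 0.21488939807710056
0.15 (array([594.1, 304.5]), array([ 9.9, 19.8]), np.float32(-7.0), 480) 0.1949505533372414
0.1 (array([594.2, 304.4]), array([ 9.9, 19.9]), np.float32(-7.5), 319) 0.14952196794036474
0.195 (array([601.6, 368.8]), array([19. , 19.2]), np.float32(-49.3), 1164) 0.21519363217390589
[113. 167.] [593.3 299.2] [19.3 17.8] 5.8 112 209.3
at [593.7 296.9 243.3] yaw -5.59 tilt 0.1 turn_y -0.09 shift x,y,z [ -0.5 118.3   1.7]
```

View pics/w7.png

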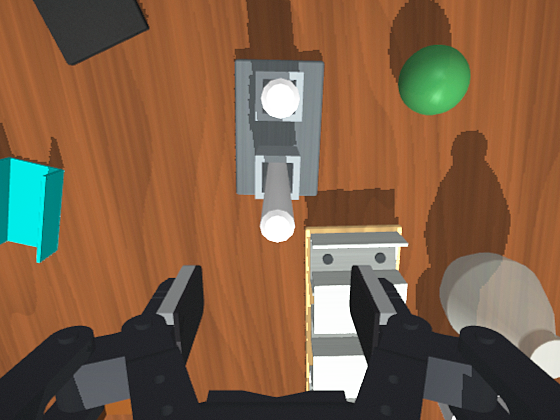

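{"api": "play_rows", "payload": {"increments": [[[-0.0004, 0, 0.0024], [0, 0, 0]], [[0, 0.02, 0], [0, 0, 0]], [[0, 0.02, 0], [0, 0, 0]], [[0, 0.02, 0], [0, 0, 0]], [[0, 0.02, 0], [0, 0, 0]], [[0, 0.02, 0], [0, 0, 0]], [[0, 0.012, 0], [0, 0, 0]], [[0, 0.006, 0], [0, 0, 0]], [[0, 0, 0], [0, 0, 0]], [[0, 0, 0], [0, 0, 0]]]}}

```text
t: 44.63
eef_pos: [0.5935, 0.3014, 0.1268]
tool_rot: [0.706, -0.706, 0.034, -0.034]
contact_force: [-0.6, 0.7, 0.6]
gripper_width: 0.703
```

{"api": "play_rows", "payload": {"increments": [[[0, 0, 0], [0, 0, 0]], [[0, 0, 0], [0, 0, 0]], [[0, 0, 0], [0, 0, 0]], [[0, 0, 0], [0, 0, 0]], [[0, 0, 0], [0, 0, 0]], [[0, 0, 0], [0, 0, 0]], [[0, 0, 0], [0, 0, 0]], [[0, 0, 0], [0, 0, 0]], [[0, 0, 0], [0, 0, 0]], [[0, 0, 0], [0, 0, 0]]], "gripper": 0.005}}

```text
t: 45.47
eef_pos: [0.5937, 0.3017, 0.1272]
tool_rot: [0.707, -0.706, 0.033, -0.034]
contact_force: [-0.5, -0.8, 5.4]
gripper_width: 0.223
```

```bash
python3 -c "
from h import *
o=get_obs();print(o['gripper_width'],o['contact_force']);plan(*cr(.034,-.215),.22,-5.5)"
```

```text
0.22278465954831508 [-0.51691175 -0.79013564  5.35380208]
at [593.7 301.7 127.2] yaw -5.47 tilt 0.11 turn_y 0.03 shift x,y,z [ 133.8  -92.8 -504. ]
```

{"api": "play_rows", "payload": {"increments": [[[0, -0.008, 0], [0, 0, 0]], [[0, -0.015, 0], [0, 0, 0]], [[0, -0.015, 0], [0, 0, 0]], [[0, -0.015, 0], [0, 0, 0]], [[0, -0.015, 0], [0, 0, 0]], [[0, -0.015, 0], [0, 0, 0]], [[0, -0.012, 0], [0, 0, 0]], [[0, 0, 0], [0, 0, 0]], [[0, 0, 0], [0, 0, 0]]]}}

```text
t: 46.22
eef_pos: [0.5931, 0.3013, 0.2213]
tool_rot: [0.706, -0.706, 0.034, -0.034]
contact_force: [0.7, -0.7, -1.2]
gripper_width: 0.22
```

{"api": "play_rows", "payload": {"increments": [[[0.004, 0, -0.014], [0, 0, 0]], [[0.0074, 0, -0.0279], [0, 0, 0]], [[0.0074, 0, -0.0279], [0, 0, 0]], [[0.0074, 0, -0.0279], [0, 0, 0]], [[0.0074, 0, -0.0279], [0, 0, 0]], [[0.0074, 0, -0.0279], [0, 0, 0]], [[0.0074, 0, -0.0279], [0, 0, 0]], [[0.0074, 0, -0.0279], [0, 0, 0]], [[0.0074, 0, -0.0279], [0, 0, 0]], [[0.0074, 0, -0.0279], [0, 0, 0]], [[0.0074, 0, -0.0279], [0, 0, 0]], [[0.0074, 0, -0.0279], [0, 0, 0]], [[0.0074, 0, -0.0279], [0, 0, 0]], [[0.0074, 0, -0.0279], [0, 0, 0]], [[0.0074, 0, -0.0279], [0, 0, 0]], [[0.0074, 0, -0.0279], [0, 0, 0]], [[0.0074, 0, -0.0279], [0, 0, 0]], [[0.0074, 0, -0.0279], [0, 0, 0]], [[0.004, 0, -0.0134], [0, 0, 0]], [[0, 0, 0], [0, 0, 0]]]}}

```text
t: 47.88
eef_pos: [0.6768, -0.2175, 0.2192]
tool_rot: [-0.705, 0.707, -0.037, 0.035]
contact_force: [0.3, -0.6, -1.1]
gripper_width: 0.224
```

```bash
cat >> h.py <<'E'
def stake(tag):
    for n in("scene","top"):
        d=read_camera(n);W=cloud(d);R,p=tool();z=W[...,2];hsv=cv2.cvtColor(d['color'],cv2.COLOR_RGB2HSV)
        m=(np.hypot(W[...,0]-p[0],W[...,1]-p[1])<.045)&(z>.07)&(z<p[2]+.03)&(hsv[...,1]<60)&(hsv[...,2]>90)
        print(n,m.sum(),"zmin",np.round(np.nanmin(np.where(m,z,9))*1000,1))
        cam=-d["R"].T@d["t"]
        for lo in np.arange(.08,p[2]+.02,.03):
            k=m&(z>lo)&(z<lo+.03)
            if k.sum()>6:
                q=W[k].mean(0);v=(q-cam)[:2];v/=np.linalg.norm(v);c=q[:2]+v*.008
                print(round(lo,3),k.sum(),"axis-TCP mm",np.round((c-p[:2])*1000,1))
        cv2.imwrite(f'pics/{tag}{n}.png',d['color'][...,::-1])
E
python3 -c "
from h import *
stake('s1')
o=get_obs();print(o['gripper_width'],o['contact_force']);x,y=cr(.034,-.215);print(x,y);plan(x,y+.0023,.125,-5.5)"
```

```text
scene 448 zmin 104.3
0.08 8 axis-TCP mm [-3.5 -2.7]
0.11 81 axis-TCP mm [-2.1 -5.2]
0.14 91 axis-TCP mm [-1.8 -5. ]
0.17 102 axis-TCP mm [-1.7 -4.9]
0.2 110 axis-TCP mm [-1.6 -4.7]
0.23 56 axis-TCP mm [-0.1 -5.2]
top 184 zmin 114.5
0.11 34 axis-TCP mm [-0.3 -4.5]
0.14 49 axis-TCP mm [-0.2 -4.8]
0.17 52 axis-TCP mm [-0.2 -4.6]
0.2 43 axis-TCP mm [ 0.8 -2.5]
0.2183541730793204 [-0.04235135  1.30795044 -0.59079993]
0.6785871770818225 -0.21279771661477825
at [ 677.6 -210.9  219.9] yaw -5.52 tilt 0.13 turn_y -0.02 shift x,y,z [ 1.  94.9  0.5]
```

```bash
python3 -c "
from h import *
stake('s2')
x,y=cr(.034,-.215);plan(x,y+.0023,.125,-5.5)"
```

```text
scene 446 zmin 105.8
0.08 7 axis-TCP mm [-3.6 -1.9]
0.11 80 axis-TCP mm [-2.  -2.7]
0.14 91 axis-TCP mm [-1.6 -2.4]
0.17 100 axis-TCP mm [-1.6 -2.9]
0.2 105 axis-TCP mm [-1.6 -2.5]
0.23 63 axis-TCP mm [-1.2 -3.4]
top 181 zmin 117.8
0.11 33 axis-TCP mm [ 0.2 -1.8]
0.14 47 axis-TCP mm [-0.2 -2.6]
0.17 50 axis-TCP mm [ 0.4 -2.3]
0.2 42 axis-TCP mm [ 0.7 -0.3]
0.23 9 axis-TCP mm [3.8 4. ]
at [ 678.2 -208.5  220.7] yaw -5.32 tilt 0.1 turn_y 0.18 shift x,y,z [ 0.6 95.7 -1.9]
```

{"api": "play_rows", "payload": {"increments": [[[0.0004, 0.01, 0], [0, 0, 0]], [[0, 0.01, 0], [0, 0, 0]], [[0, 0.008, 0], [0, 0, 0]], [[0, 0, 0], [0, 0, 0]], [[0, 0, 0], [0, 0, 0]], [[0, 0, 0], [0, 0, 0]], [[0, 0, 0], [0, 0, 0]]]}}

```text
t: 48.67
eef_pos: [0.6792, -0.211, 0.1936]
tool_rot: [-0.706, 0.706, -0.033, 0.034]
contact_force: [1.0, -0.2, -1.1]
gripper_width: 0.217
```

```bash
python3 -c "
from h import *
x,y=cr(.034,-.215);plan(x+.0004,y+.0024,.125,-5.5)"
```

```text
at [ 679.2 -211.   193.6] yaw -5.47 tilt 0.05 turn_y 0.03 shift x,y,z [-0.2 68.6  0.5]
```

{"api": "play_rows", "payload": {"increments": [[[0, 0.008, 0.0004], [0, 0, 0]], [[0, 0.008, 0], [0, 0, 0]], [[0, 0.008, 0], [0, 0, 0]], [[0, 0.008, 0], [0, 0, 0]], [[0, 0.008, 0], [0, 0, 0]], [[0, 0.008, 0], [0, 0, 0]], [[0, 0.007, 0], [0, 0, 0]], [[0, 0.006, 0], [0, 0, 0]], [[0, 0.003, 0], [0, 0, 0]], [[0, 0, 0], [0, 0, 0]], [[0, 0, 0], [0, 0, 0]]]}}

```text
t: 49.58
eef_pos: [0.679, -0.2106, 0.1291]
tool_rot: [0.706, -0.706, 0.034, -0.034]
contact_force: [0.9, -0.3, -1.1]
gripper_width: 0.221
```

```bash
python3 -c "
from h import *
x,y=cr(.034,-.215);plan(x+.0004,y+.0024,.125,-5.5);print(get_obs()['contact_force'])"
```

```text
at [ 679.  -210.6  129.1] yaw -5.47 tilt 0.01 turn_y 0.03 shift x,y,z [0.  4.1 0.2]
[ 0.87638903 -0.30966114 -1.07432847]
```

{"api": "play_rows", "payload": {"increments": [[[0, 0.002, 0], [0, 0, 0]], [[0, 0.0015, 0], [0, 0, 0]], [[0, 0, 0], [0, 0, 0]], [[0, 0, 0], [0, 0, 0]]]}}

```text
t: 49.92
eef_pos: [0.6789, -0.2106, 0.1257]
tool_rot: [-0.706, 0.706, -0.034, 0.034]
contact_force: [-0.1, -0.5, -1.8]
gripper_width: 0.219
```

{"api": "play_rows", "payload": {"increments": [[[0, 0, 0], [0, 0, 0]], [[0, 0, 0], [0, 0, 0]], [[0, 0, 0], [0, 0, 0]], [[0, 0, 0], [0, 0, 0]], [[0, 0, 0], [0, 0, 0]], [[0, 0, 0], [0, 0, 0]], [[0, -0.005, 0], [0, 0, 0]], [[0, -0.015, 0], [0, 0, 0]], [[0, -0.02, 0], [0, 0, 0]], [[0, -0.025, 0], [0, 0, 0]], [[0, -0.025, 0], [0, 0, 0]], [[0, -0.025, 0], [0, 0, 0]], [[0, 0, 0], [0, 0, 0]], [[0, 0, 0], [0, 0, 0]]], "gripper": 0.05}}

```text
t: 51.08
eef_pos: [0.68, -0.2106, 0.2431]
tool_rot: [-0.706, 0.707, -0.032, 0.035]
contact_force: [0.5, 0.6, -0.7]
gripper_width: 0.586
```

```bash
python3 -c "
from h import *
chans('top',.18,.23)
d=read_camera('top');W=cloud(d);z=W[...,2];x,y=cr(.034,-.215);m=(np.hypot(W[...,0]-x,W[...,1]-y)<.035)&(z>.15)&(z<.225);print('stake in pocket',rect(W,m) if m.sum()>4 else m.sum(),np.nanmax(z[m]) if m.any() else 0)
plan(.6016,.3687,.24,-6)"
```

```text
[364. 129.] [ 677.7 -209.2] [18.7 14.4] 16.9 92 205.3
[ 80. 164.] [601.2 368.5] [18.  18.7] -1.3 147 207.6
stake in pocket (array([ 678. , -209.3]), array([19.6, 16.4]), np.float32(16.7), 146) 0.21145214327481443
at [ 678.3 -210.6  240. ] yaw -5.46 tilt 0.06 turn_y 0.54 shift x,y,z [-136.9   -0.   568.1]
```

{"api": "play_rows", "payload": {"increments": [[[-0.0036, 0, 0.015], [0, 0, 0]], [[-0.0072, 0, 0.0298], [0, 0, 0]], [[-0.0072, 0, 0.0298], [0, 0, 0]], [[-0.0072, 0, 0.0298], [0, 0, 0]], [[-0.0072, 0, 0.0298], [0, 0, 0]], [[-0.0072, 0, 0.0298], [0, 0, 0]], [[-0.0072, 0, 0.0298], [0, 0, 0]], [[-0.0072, 0, 0.0298], [0, 0, 0]], [[-0.0072, 0, 0.0298], [0, 0, 0]], [[-0.0072, 0, 0.0298], [0, 0, 0]], [[-0.0072, 0, 0.0298], [0, 0, 0]], [[-0.0072, 0, 0.0298], [0, 0, 0]], [[-0.0072, 0, 0.0298], [0, 0, 0]], [[-0.0072, 0, 0.0298], [0, 0, 0]], [[-0.0072, 0, 0.0298], [0, 0, 0]], [[-0.0072, 0, 0.0298], [0, 0, 0]], [[-0.0072, 0, 0.0298], [0, 0, 0]], [[-0.0072, 0, 0.0298], [0, 0, 0]], [[-0.0072, 0, 0.0298], [0, 0, 0]], [[-0.0037, 0, 0.0167], [0, 0, 0]]]}}

```text
t: 52.85
eef_pos: [0.5928, 0.3732, 0.2393]
tool_rot: [0.707, -0.706, 0.033, -0.031]
contact_force: [-1.4, 0.9, -0.3]
gripper_width: 0.584
```

{"api": "play_rows", "payload": {"increments": [[[0, 0, 0], [0, 0, 0]], [[0, 0, 0], [0, 0, 0]], [[0, 0, 0], [0, 0, 0]], [[0, 0, 0], [0, 0, 0]]], "gripper": 0.06}}

```text
t: 53.18
eef_pos: [0.597, 0.3664, 0.24]
tool_rot: [-0.706, 0.707, -0.034, 0.034]
contact_force: [0.7, -0.4, -0.5]
gripper_width: 0.694
```

```bash
python3 -c "
from h import *
d,W=wrist();z=W[...,2]
m=(np.hypot(W[...,0]-.6016,W[...,1]-.3687)<.025)&(z>.195)&(z<.225);print(rect(W,m))
plan(.6016,.3687,.125,-5.5)"
```

```text
(array([601.5, 369.2]), array([19.4, 19.6]), np.float32(-51.9), 1126)
at [597.2 366.2 240.3] yaw -5.6 tilt 0.07 turn_y -0.1 shift x,y,z [  4.1 115.3   2.9]
```

{"api": "play_rows", "payload": {"increments": [[[0.004, 0, 0.0025], [0, 0, 0]], [[0, 0.02, 0], [0, 0, 0]], [[0, 0.02, 0], [0, 0, 0]], [[0, 0.02, 0], [0, 0, 0]], [[0, 0.02, 0], [0, 0, 0]], [[0, 0.015, 0], [0, 0, 0]], [[0, 0.012, 0], [0, 0, 0]], [[0, 0.007, 0], [0, 0, 0]], [[0, 0, 0], [0, 0, 0]], [[0, 0, 0], [0, 0, 0]], [[0, 0, 0], [0, 0, 0]]]}}

```text
t: 54.15
eef_pos: [0.6016, 0.3707, 0.1279]
tool_rot: [0.707, -0.706, 0.033, -0.034]
contact_force: [-0.3, 0.3, 0.4]
gripper_width: 0.704
```

{"api": "play_rows", "payload": {"increments": [[[0, 0, 0], [0, 0, 0]], [[0, 0, 0], [0, 0, 0]], [[0, 0, 0], [0, 0, 0]], [[0, 0, 0], [0, 0, 0]], [[0, 0, 0], [0, 0, 0]], [[0, 0, 0], [0, 0, 0]], [[0, 0, 0], [0, 0, 0]], [[0, 0, 0], [0, 0, 0]], [[0, 0, 0], [0, 0, 0]], [[0, 0, 0], [0, 0, 0]]], "gripper": 0.005}}

```text
t: 54.98
eef_pos: [0.6014, 0.3704, 0.1273]
tool_rot: [0.707, -0.706, 0.033, -0.034]
contact_force: [0.2, -0.0, 5.1]
gripper_width: 0.221
```

```bash
python3 -c "
from h import *
R,p=tool();print('stake-TCP',[.6015,.369]-p[:2])
o=get_obs();print(o['gripper_width'],o['contact_force']);plan(*cr(-.034,-.215),.22,-5.5)"
```

```text
stake-TCP [ 9.71725572e-05 -1.37997066e-03]
0.22087344988923974 [ 0.15920105 -0.03578757  5.05880719]
at [601.4 370.4 127.3] yaw -5.47 tilt 0.07 turn_y 0.03 shift x,y,z [  64.8  -92.7 -575.1]
```

{"api": "play_rows", "payload": {"increments": [[[0, -0.008, 0], [0, 0, 0]], [[0, -0.015, 0], [0, 0, 0]], [[0, -0.015, 0], [0, 0, 0]], [[0, -0.015, 0], [0, 0, 0]], [[0, -0.015, 0], [0, 0, 0]], [[0, -0.015, 0], [0, 0, 0]], [[0, -0.012, 0], [0, 0, 0]], [[0, 0, 0], [0, 0, 0]], [[0, 0, 0], [0, 0, 0]]]}}

```text
t: 55.73
eef_pos: [0.6011, 0.3703, 0.2224]
tool_rot: [0.707, -0.706, 0.033, -0.034]
contact_force: [0.3, -0.8, -2.4]
gripper_width: 0.22
```

{"api": "play_rows", "payload": {"increments": [[[0.0018, 0, -0.016], [0, 0, 0]], [[0.0034, 0, -0.0301], [0, 0, 0]], [[0.0034, 0, -0.0301], [0, 0, 0]], [[0.0034, 0, -0.0301], [0, 0, 0]], [[0.0034, 0, -0.0301], [0, 0, 0]], [[0.0034, 0, -0.0301], [0, 0, 0]], [[0.0034, 0, -0.0301], [0, 0, 0]], [[0.0034, 0, -0.0301], [0, 0, 0]], [[0.0034, 0, -0.0301], [0, 0, 0]], [[0.0034, 0, -0.0301], [0, 0, 0]], [[0.0034, 0, -0.0301], [0, 0, 0]], [[0.0034, 0, -0.0301], [0, 0, 0]], [[0.0034, 0, -0.0301], [0, 0, 0]], [[0.0034, 0, -0.0301], [0, 0, 0]], [[0.0034, 0, -0.0301], [0, 0, 0]], [[0.0034, 0, -0.0301], [0, 0, 0]], [[0.0034, 0, -0.0301], [0, 0, 0]], [[0.0034, 0, -0.0301], [0, 0, 0]], [[0.0034, 0, -0.0301], [0, 0, 0]], [[0.0018, 0, -0.016], [0, 0, 0]]]}}

```text
t: 57.4
eef_pos: [0.6084, -0.2133, 0.22]
tool_rot: [-0.705, 0.707, -0.037, 0.035]
contact_force: [-0.4, -1.0, -1.2]
gripper_width: 0.226
```

{"api": "play_rows", "payload": {"increments": [[[0, 0.01, 0], [0, 0, 0]], [[0, 0.008, 0], [0, 0, 0]], [[0, 0, 0], [0, 0, 0]], [[0, 0, 0], [0, 0, 0]], [[0, 0, 0], [0, 0, 0]], [[0, 0, 0], [0, 0, 0]]]}}

```text
t: 57.9
eef_pos: [0.6111, -0.2061, 0.204]
tool_rot: [0.706, -0.706, 0.033, -0.033]
contact_force: [0.1, 0.2, -1.9]
gripper_width: 0.216
```

```bash
python3 -c "
from h import *
stake('s3')
x,y=cr(-.034,-.215);print(x,y);plan(x+.0002,y+.0018,.125,-5.5)"
```

```text
scene 376 zmin 90.3
0.08 37 axis-TCP mm [-1.  -0.2]
0.11 72 axis-TCP mm [-1.2 -1.1]
0.14 77 axis-TCP mm [-1.1 -1.1]
0.17 96 axis-TCP mm [-1.1  0.2]
0.2 82 axis-TCP mm [-1.2 -0.2]
top 153 zmin 99.3
0.08 9 axis-TCP mm [-0.6 -1.5]
0.11 34 axis-TCP mm [ 0.9 -0.2]
0.14 45 axis-TCP mm [ 0.9 -0.6]
0.17 44 axis-TCP mm [1.3 0.5]
0.2 17 axis-TCP mm [4.2 3.6]
0.6107406358454359 -0.2082318823800191
at [ 611.1 -206.6  204.1] yaw -5.41 tilt 0.04 turn_y 0.09 shift x,y,z [-0.2 79.1  0.1]
```

Upright and on target; lower it.

{"api": "play_rows", "payload": {"increments": [[[0, 0.01, -0.0005], [0, 0, 0]], [[0, 0.01, 0], [0, 0, 0]], [[0, 0.008, 0], [0, 0, 0]], [[0, 0.008, 0], [0, 0, 0]], [[0, 0.008, 0], [0, 0, 0]], [[0, 0.008, 0], [0, 0, 0]], [[0, 0.008, 0], [0, 0, 0]], [[0, 0.007, 0], [0, 0, 0]], [[0, 0.005, 0], [0, 0, 0]], [[0, 0.003, 0], [0, 0, 0]], [[0, 0, 0], [0, 0, 0]], [[0, 0, 0], [0, 0, 0]]]}}

```text
t: 59.0
eef_pos: [0.6108, -0.2078, 0.1287]
tool_rot: [-0.706, 0.706, -0.034, 0.034]
contact_force: [-0.2, -0.7, -0.4]
gripper_width: 0.218
```

```bash
python3 -c "
from h import *
x,y=cr(-.034,-.215);plan(x+.0002,y+.0014,.125,-5.5);print(get_obs()['contact_force'])"
```

```text
at [ 610.8 -207.8  128.7] yaw -5.47 tilt 0.01 turn_y 0.03 shift x,y,z [-0.   3.7  1. ]
[-0.18178996 -0.72061346 -0.43509639]
```

{"api": "play_rows", "payload": {"increments": [[[0, 0.002, 0], [0, 0, 0]], [[0, 0.001, 0], [0, 0, 0]], [[0, 0, 0], [0, 0, 0]], [[0, 0, 0], [0, 0, 0]]]}}

```text
t: 59.33
eef_pos: [0.6108, -0.2078, 0.1258]
tool_rot: [-0.706, 0.706, -0.034, 0.034]
contact_force: [-0.0, -0.2, -1.3]
gripper_width: 0.218
```

{"api": "play_rows", "payload": {"increments": [[[0, 0, 0], [0, 0, 0]], [[0, 0, 0], [0, 0, 0]], [[0, 0, 0], [0, 0, 0]], [[0, 0, 0], [0, 0, 0]], [[0, 0, 0], [0, 0, 0]], [[0, 0, 0], [0, 0, 0]], [[0, -0.005, 0], [0, 0, 0]], [[0, -0.015, 0], [0, 0, 0]], [[0, -0.02, 0], [0, 0, 0]], [[0, -0.025, 0], [0, 0, 0]], [[0, -0.025, 0], [0, 0, 0]], [[0, -0.03, 0], [0, 0, 0]], [[0, -0.02, 0], [0, 0, 0]], [[0, 0, 0], [0, 0, 0]]], "gripper": 0.05}}

```text
t: 60.5
eef_pos: [0.6134, -0.208, 0.2716]
tool_rot: [-0.706, 0.707, -0.031, 0.037]
contact_force: [0.2, 0.1, 0.4]
gripper_width: 0.589
```

{"api": "play_rows", "payload": {"increments": [[[-0.02, 0, -0.02], [0, 0, 0]], [[-0.02, 0, -0.02], [0, 0, 0]], [[-0.02, 0, -0.02], [0, 0, 0]], [[-0.02, 0, -0.02], [0, 0, 0]], [[-0.02, 0, -0.02], [0, 0, 0]], [[-0.02, 0, -0.02], [0, 0, 0]], [[-0.02, 0, -0.02], [0, 0, 0]], [[0, 0, 0], [0, 0, 0]], [[0, 0, 0], [0, 0, 0]], [[0, 0, 0], [0, 0, 0]]]}}

```text
t: 61.33
eef_pos: [0.4583, -0.3333, 0.2656]
tool_rot: [0.706, -0.706, 0.034, -0.034]
contact_force: [1.3, -0.0, 0.8]
gripper_width: 0.583
```

```bash
python3 -c "
from h import *
d=chans();c=d['color'];W=cloud(d);z=W[...,2]
for q in(.034,-.034):
  x,y=cr(q,-.215);m=(np.hypot(W[...,0]-x,W[...,1]-y)<.03)&(z>.19)&(z<.225);print('stake',rect(W,m),np.nanpercentile(z[m],[50,95]),x,y)
s=read_camera('scene')['color']
im=np.vstack([cv2.resize(c[90:210,150:430],(700,300)),cv2.resize(s[170:300,190:440],(700,300))])
cv2.imwrite('pics/fin.png',im[...,::-1]);print(get_obs()['t'],get_obs()['contact_force'])"
```

```text
[257. 120.] [756.8  18.2] [ 5.8 37.4] -89.7 55 45.3
[178. 154.] [672.  211.8] [ 4.8 97.4] -3.8 135 42.8
[208. 155.] [669.1 138.4] [ 60.5 101.8] -3.8 1057 49.3
[245. 157.] [662.4  48.7] [ 60.3 101.5] -3.6 1026 49.2
[275. 161.] [655.7 -24. ] [ 3.9 98. ] -3.9 72 44.8
[354. 153.] [ 672.9 -212.2] [27.5 37.2] -89.1 69 57.7
[398. 180.] [ 610.2 -326.4] [63.4 23.7] 37.4 127 45.1
[117. 180.] [599.6 350.4] [ 4.5 40.6] -10.0 44 52.8
[352. 181.] [ 603.6 -207.6] [36.6 25.1] 87.6 71 57.1
[147. 186.] [591.4 280.4] [ 6.1 39.8] -13.5 80 45.7
stake (array([ 678.9, -211.2]), array([18.5, 19.8]), np.float32(-1.9), 100) [0.20738536 0.21066198] 0.6785871770818225 -0.21279771661477825
stake (array([ 610.8, -207.7]), array([18.5, 18.8]), np.float32(-70.6), 97) [0.20744465 0.21054358] 0.6107406358454359 -0.2082318823800191
61.4333 [-0.02170972 -0.26140681  0.21362655]
```

View pics/fin.png

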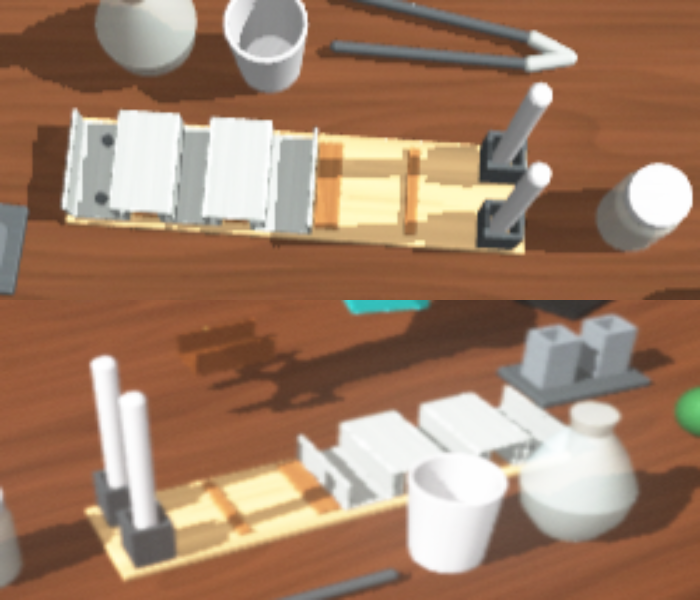

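```bash
python3 -c "
from h import *
im=np.vstack([cv2.resize(read_camera(n)['color'],(400,300)) for n in('top','scene')]);cv2.imwrite('pics/full.png',im[...,::-1])"
```

```text
(no output)
```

View pics/full.png

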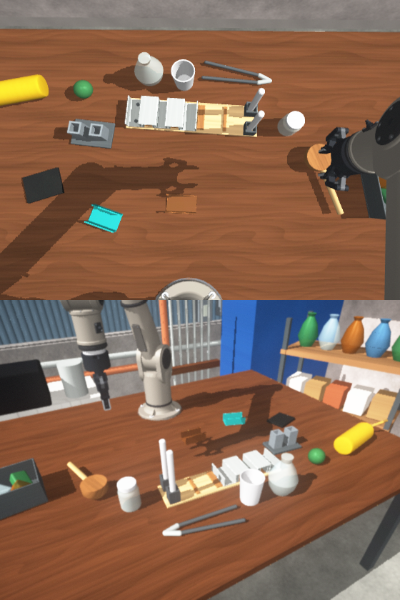

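No loose steel channels remain: only the brown and turquoise decoys are on the table, and the jar and block are undisturbed.

```bash
python3 -c "
from station import *
print(hand_in())"
```

```text
the job is handed in; nothing more can be done
None
```

The job is handed in: all four loose steel channels are in the cradle and both stakes stand in its pockets, done at about 61 s on the robot's clock.

- **Channels:** The two open-side-up pieces lie in bays 1 and 2. The two open-side-down pieces are nested over bolted/bay 1 and bay 1/bay 2. My last measurements put each within about 2 mm of its target position. The four corners of each nested plate read 50.9–51.3 mm high. Nominal is 50 mm, and the wrist camera reads about 1 mm high, so I take them as flat.
- **Stakes:** Each stands upright in its own pocket, within 2 mm of its centre, with its head at about 211 mm (210 mm when fully down).
- **Bystanders:** The jar, the block and the brown and turquoise look-alikes looked undisturbed in the final pictures. I saw no fifth steel channel, and no channel was knocked aside during the run.

**Disagreement:** The finger tips were about 30 mm behind the stated tool point. My first grasp therefore closed above the first channel's legs and shifted it about 5 mm. I re-measured it and gripped deeper from then on, and that grasp held for every piece.

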